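Hang a wooden wick in a tin with a spring peg

ROBOT

A 6-joint arm with a two-finger parallel gripper is mounted at the origin on the work surface. World frame = base frame: x ahead of the robot, y to its left, z up, the work surface at z = 0. Lengths are in m, angles in degrees, forces in N, time in s.
With the tool pointing down it reaches from about 0.275 to 0.75 m from the base axis. Payload 10.2 kg.
Tool frame: the origin (TCP) lies at the centre of the arm's flange, where the gripper is bolted on; the fingertips stand 166 mm ahead of it and the grasp point (between the pads) lies 147 mm ahead of it; x points along the fingers, y is the direction in which the jaws open and shut, and the axes are right-handed (so a half turn about x gives the same grasp; the last joint's range is limited). The gripper opens to 88 mm and grips with 3 to 60 N. Pads are 18 mm wide; open, the fingers measure 123 mm over their backs; the gripper's body (75 mm by 187 mm) begins 45 mm behind the grasp point.
Start: joints at [-79.263, 17.928, 85.812, -0, 76.261, -12.8], TCP at [0.21, -0.481, 0.405] pointing down, gripper open.
Joint ranges: [-168.41, 168.41], [-55.51, 124.54], [10.69, 146.95], [-70.63, 250.63], [1, 178], [-165.06, 165.06]. Speed limits (degrees/s): [136.94, 136.94, 172.46, 180, 180, 180].

INTERFACE

Orientations are given as [roll, pitch, yaw] about the fixed x, y, z axes, in that order (R = Rz(yaw) Ry(pitch) Rx(roll)).
In Python, from plant import r gives the robot as it stands.
- The arm moves only by the tool send_rows, never from a script. Its argument "plan" is a list of rows, each an object with "rotation": the turn, a rotation vector about the tool's x, y, z in degrees, a list of three; "slide": the shift along the tool's x, y, z in m, a list of three; "gripper": the finger opening in m, from 0 to 0.0881. A call has 1 to 8 rows; each row shifts and turns the pose as measured when the row begins, along the tool's axes as they then stand; what a row does not reach is not made up. A row lasts 1/8 s, in which the tool goes at most 62.5 mm and 10.7 degrees, less where a joint would pass 70% of its speed; a pose out of reach is approached as far as the arm can. A call is refused whole if a number of a shift passes 0.0625 or a number of a turn 10.7, either way. A call with a gripper value outside its range is refused whole. The fingers move at their own pace and stop on an object; "force" is the grip in N (left out, the last holds). Time passes only in rows, so rows that do not move let the fingers close. It gives the time, the measured TCP pose, the force and the opening at its end, in the units of the state.
- r.get_obs(): the state, without advancing time (a new reading comes with each control period).
- r.read_camera(name): name is "side" or "top"; returns the picture (400x640x3 uint8, red, green, blue); there is no depth.
- r.calibration(name): a dict with "mtx" (3x3 intrinsics, pixels), "camera_from_world" (4x4, takes a point from world to camera coordinates). Camera axes: x right, y down, z forward; pixel columns grow to the right and rows downward; lengths in m; the calibration is good to about 2 mm. A picture is of the moment at which its call begins. calibration takes no time and is no camera call.
- r.finish_job(): hands the job in, once; it reports no verdict.
The state is a dict: "time": time; "joint_positions": joint angles; "joint_velocities": joint speeds; "joint_efforts": joint torques, N m; "eef_pos": TCP position; "tool_rot": TCP orientation; "ft_force": force on the tool from outside, world axes, zero at the start; "torque": the same for the moment, N m; "opening": opening from 0.0 (shut) to 1.0 (fully open).
Only numpy, scipy, OpenCV 4.12 (cv2) and the standard library are available. Lean on these libraries where they do the work, as an engineer would, in place of code of your own. Each camera call takes 0.05 s, during which the arm holds its last target.

TASK

Squeeze the big wooden spring peg open by its handles, put its jaws round the wooden wick that stands in the wooden block, with the peg lying flat on the block, and let it close on the wick and let go. Then pick the peg up again by its shut jaws, so that it keeps its bite, and lift the wick out. Lay the peg across the mouth of the empty tin, resting on the rim on both sides, with the wick hanging upright in the middle of the tin, and leave the tin packed with cardboard standing where it is.

Things in the scene. Friction and masses are not known exactly. Their poses are not given: they have to be found in the camera images.
- peg: Giant wooden clothes-peg with a steel coil spring, lying on its side, 180 mm long, 22 mm high, 100 g; its two prongs lie side by side and open sideways. Origin on its underside, under the coil (the hinge); x along its centre line to the jaws (tips at x = 113 mm), z up. Handles reach back to x = -66 mm, 50 mm wide at the end. Centre of mass about x = 18 mm. Squeezed handles open the jaws; let go, they shut.
- peg_handles (a point): Where to squeeze: midway between the two handles, at half the peg's height, 48 mm behind the coil. The handles are 45 mm wide here over their outer faces at rest and 24 mm squeezed to the stop (jaws fully open), which takes about 5 N at first and 12 N at the stop. Axes as the peg's.
- peg_jaws (a point): Where to pinch the shut jaws to carry the peg: on the centre line at half height, 22 mm ahead of the coil. The outer faces are flat and parallel here, about 32 mm apart with the wick in the bite; pinching them holds the jaws shut. Axes as the peg's.
- peg_bite (a point): The place for the wick between the jaws: on the centre line at half height, 48 mm ahead of the coil (96 mm ahead of peg_handles). Squeezed to the stop, the jaws stand about 25 mm apart here; let go, they shut on the 8 mm wick with about 6 N. Axes as the peg's.
- wick: The wooden wick, a flat wooden stick 14 mm wide (its x), 8 mm thick (its y) and 115 mm tall (its z), standing loosely in the middle slot of the block. The origin is the centre of its foot.
- wick_mid (a point): The wick's centre, half-way up (57.5 mm above its foot). The jaws go on its 8 mm sides, near its top. Axes as the wick's.
- block: Fixed wooden block, 100 x 100 mm, 95 mm high. Origin at the centre of its underside; x points away from the robot. Three slots in its top lie in a row 15 mm off centre towards +x; the wick stands 85 mm deep in the middle one and 30 mm proud of the flat top. The peg can lie on the top with its jaws towards +x and its handles overhanging the -x edge.
- can: The empty open tin, upright and loose: 99 mm outside diameter, 95 mm high, wall 3 mm, floor 3 mm thick. Origin at the centre of its underside, z up. About 150 g.
- can_rim (a point): Centre of the empty tin's mouth, at the height of the rim (95 mm above the table).
- packed_can: A loose tin of the same size as the empty one, packed with a coil of cardboard; it is to be left where it stands (a further packed tin near the back is fixed). Origin at the centre of its underside.
Mind the look-alikes: they are no part of the job. There is more than one size of the peg; the job needs the largest. Of the things shaped like the block, the wooden one is meant.

How it is judged (in metres and radians):
On the way, in this order (a step that is already met when the one before it is completed fails the run):
1. the peg, let go, lies on the block and bites on the wick, which still stands in it (contact force between peg and wick above 2 N and contact force between the fingers and peg below 0.1 N and z of wick_mid in the frame of block below 0.08 m and angle between peg's own z axis and vertical below 0.12 rad and z of peg in the frame of block below 0.105 m), for 0.2 s.
2. the wick hangs in the peg's jaws, lifted clear of the block (contact force between peg and wick above 2 N and contact force between wick and block below 0.1 N and z of wick in the frame of block above 0.098 m), for 0.2 s.
At the end, for the whole second after the job is handed in: The peg lies flat (0.1 rad) across the empty tin's rim, underside at rim height (-5 to +6 mm), biting on the wick (over 2 N); the wick hangs in the tin, upright within 0.15 rad, centre within 16 mm of the tin's axis and below the rim; the tin stands on the table; all at rest (contact force between peg and wick above 2 N and contact force between peg and can above 0.2 N and z of peg in the frame of can between 0.09 and 0.101 m and angle between peg's own z axis and vertical below 0.1 rad and horizontal distance between wick_mid and can_rim below 0.016 m and z of wick_mid in the frame of can below 0.09 m and angle between wick's own z axis and vertical below 0.15 rad and angle between can's own z axis and vertical below 0.05 rad and height (world z) of can below 0.005 m and linear speed of each of peg, wick below 0.02 m/s); the robot touches nothing.
It fails at once if the empty tin is knocked over (angle between can's own z axis and vertical above 0.4 rad).
It fails at once if the packed tin is shifted by more than 30 mm or tipped (distance of packed_can from where it was at the start of the episode above 0.03 m or angle between packed_can's own z axis and vertical above 0.3 rad).
It also fails if it takes over 58 s, if anything falls off the work surface, if the arm or the gripper's body presses on something with over 40 N, if the wrist force passes 120 N, or if a joint passes its speed limit or range.

## Working session

There is one attempt and no reset: what is moved stays moved. The work goes in short steps, Python scripts to look and compute and a tool call to move; the robot and the scene stay as the last step left them, time stands still between calls to the robot, and variables do not carry over. Pictures are saved under pics/ and viewed, and the job is handed in when it is done.

Besides the shell and the picture viewer there is one more tool, called after "Call:" as name(argument=value, ...) on one line, values as JSON. send_rows: Moves the arm, as the interface text tells. Its arguments: {"type":"object","properties":{"plan":{"type":"array","items":{"type":"object","properties":{"rotation":{"type":"array","items":{"type":"number"}},"slide":{"type":"array","items":{"type":"number"}},"gripper":{"type":"number"}}}},"force":{"type":"number"}},"required":["plan"]}

```bash
ls; mkdir -p pics; python3 - <<'E'
from plant import r
import cv2,numpy as np
np.set_printoptions(precision=4,suppress=True)
print(r.get_obs())
for n in("side","top"):
    im=r.read_camera(n); cv2.imwrite(f"pics/{n}0.png",im[:,:,::-1]); c=r.calibration(n); print(n,c["mtx"],c["camera_from_world"])
E
```

```text
pics
{'time': 0.0, 'joint_positions': array([-79.2629,  17.9581,  85.8543,   0.0004,  76.2594, -12.8004]), 'joint_velocities': array([-0.0264, -0.0697,  0.0401,  0.1232,  0.0122,  0.1282]), 'joint_efforts': array([  0.0002, -40.221 , -25.2269,   0.0695,   0.0353,  -0.0001]), 'eef_pos': array([ 0.2096, -0.4813,  0.4042]), 'tool_rot': array([-103.0981,   89.9281,  100.4393]), 'ft_force': array([ 0.0026,  0.3152, -0.2513]), 'torque': array([-0.0433,  0.0438, -0.0131]), 'opening': 1.0016770873631866}
side [[487.0441   0.     316.0753]
 [  0.     487.0441 201.3853]
 [  0.       0.       1.    ]] [[ 0.9906 -0.1361  0.0124 -0.4149]
 [-0.0624 -0.5311 -0.845   0.1093]
 [ 0.1216  0.8363 -0.5346  1.2688]
 [ 0.      0.      0.      1.    ]]
top [[407.7896   0.     317.6035]
 [  0.     407.7896 209.798 ]
 [  0.       0.       1.    ]] [[ 0.0222 -0.9997  0.0051  0.0107]
 [-0.9896 -0.0227 -0.1421  0.4511]
 [ 0.1422 -0.0019 -0.9898  1.0901]
 [ 0.      0.      0.      1.    ]]
```

View pics/side0.png

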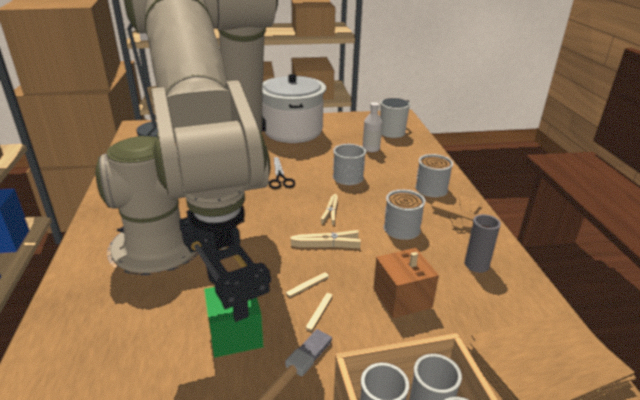

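View pics/top0.png

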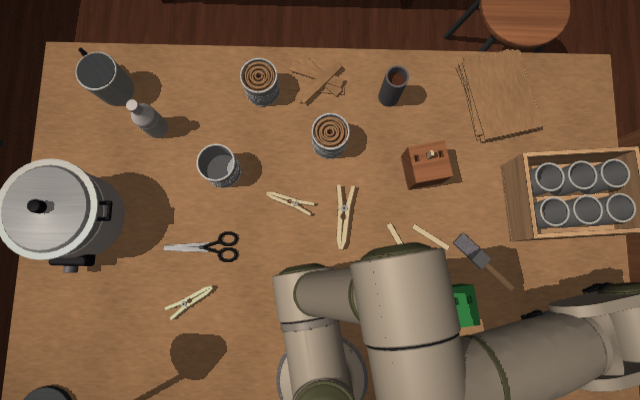

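Candidates in the top view:
- **Pegs:** (345,215), (290,203) and (190,302). The first is clearly the longest.
- **Blocks:** the brown wooden one at (428,163) with the wick, and a green one at (465,305).
- **Tins:** the empty one stands at (219,165). The loose packed one is at (330,135) and the rear packed one at (260,82).

I'll confirm these in enlarged crops.

```bash
python3 - <<'E'
import cv2,numpy as np
a=cv2.imread("pics/top0.png");b=cv2.imread("pics/side0.png")
f=lambda im,x,y,w,h,s:cv2.resize(im[y:y+h,x:x+w],None,fx=s,fy=s,interpolation=cv2.INTER_CUBIC)
cv2.imwrite("pics/ct.png",f(a,255,120,210,140,3.8)); cv2.imwrite("pics/cs.png",f(b,280,140,170,180,3.3))
cv2.imwrite("pics/ctin.png",f(a,180,130,80,70,8))
E
```

```text
(no output)
```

View pics/ct.png

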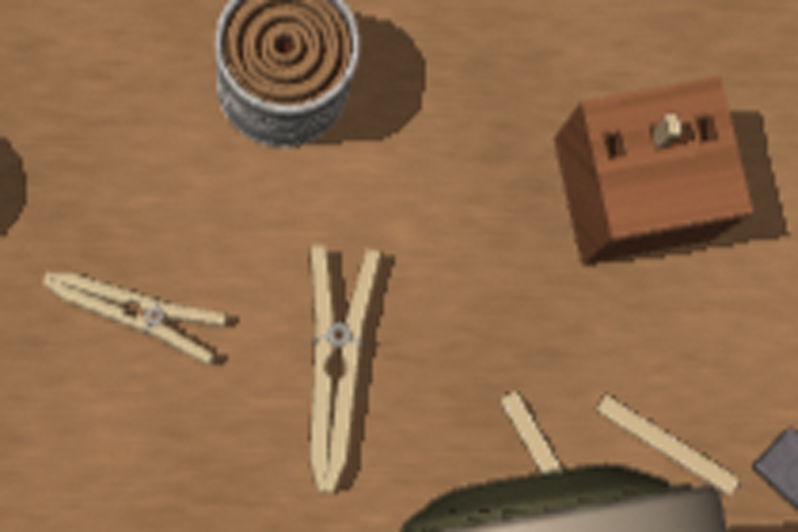

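View pics/cs.png

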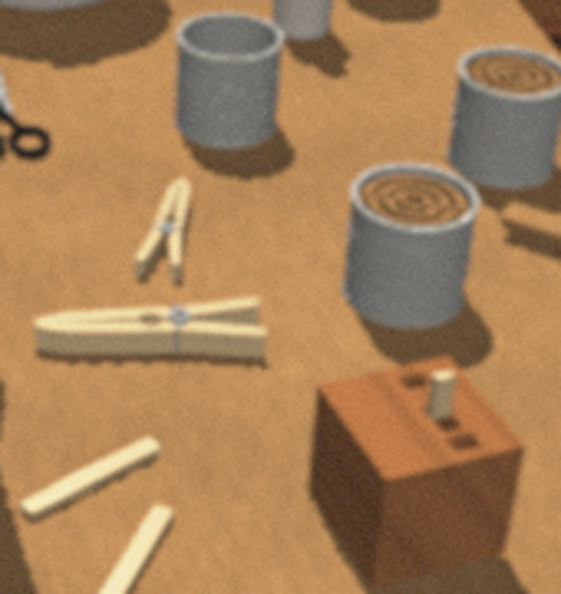

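View pics/ctin.png

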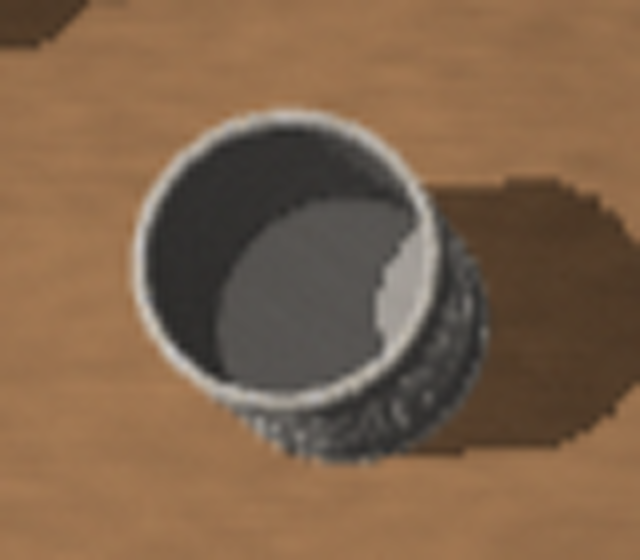

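The crops confirm the choices. The largest peg, (345,215) top and (325,240) side, has its jaws pointing towards the robot and its coil at about (344,208) in the top view. The wooden block with the upright wick is at (428,163) top and (405,280) side. The empty tin is at (219,165) top and (349,165) side. Next I'll segment and triangulate.

```bash
cat > h.py <<'E'
from plant import r
import cv2,numpy as np
np.set_printoptions(precision=4,suppress=True)
CAL={n:r.calibration(n) for n in("side","top")}
def ray(n,px):
    c=CAL[n];T=c["camera_from_world"];R,t=T[:3,:3],T[:3,3]
    d=np.linalg.inv(c["mtx"])@np.array([px[0],px[1],1.]);o=-R.T@t;d=R.T@d;return o,d/np.linalg.norm(d)
def onz(n,px,z):
    o,d=ray(n,px);return o+d*(z-o[2])/d[2]
def tri(pt,ps):
    o1,d1=ray("top",pt);o2,d2=ray("side",ps)
    A=np.stack([d1,-d2],1);s=np.linalg.lstsq(A,o2-o1,rcond=None)[0]
    a,b=o1+d1*s[0],o2+d2*s[1];return (a+b)/2,np.linalg.norm(a-b)*1000
def proj(n,p):
    c=CAL[n];T=c["camera_from_world"];q=c["mtx"]@(T[:3,:3]@np.asarray(p)+T[:3,3]);return q[:2]/q[2]
E
python3 - <<'E'
from h import *
a=cv2.imread("pics/top0.png");b=cv2.imread("pics/side0.png")
for n,im,box in(("top",a,(320,175,45,80)),("side",b,(285,225,80,30))):
    hsv=cv2.cvtColor(im,cv2.COLOR_BGR2HSV);x,y,w,h=box
    g=im[y:y+h,x:x+w]
    m=((g[...,0]>95)&(g[...,2]>150)).astype(np.uint8)  # blue channel high vs wood
    k,l,st,ce=cv2.connectedComponentsWithStats(m);i=1+np.argmax(st[1:,4])
    print(n,st[i],ce[i]+[x,y])
    ys,xs=np.nonzero(l==i)
    for s in range(0,h if n=="top" else 0,6):
        q=xs[ys==s]
        if len(q):print(s+y,q.min()+x,q.max()+x,len(q))
    pts=np.stack([xs+x,ys+y],1)
    print("ext",pts[xs.argmin()],pts[xs.argmax()],pts[ys.argmin()],pts[ys.argmax()])
    cv2.imwrite(f"pics/m_{n}.png",cv2.resize(np.hstack([g,np.dstack([255*(l==i)]*3).astype(np.uint8)]),None,fx=4.5,fy=4.5,interpolation=cv2.INTER_NEAREST))
E
```

```text
top [ 17   9  18  66 520] [342.6615 216.2269]
187 337 354 8
193 337 352 9
199 338 351 9
205 338 349 9
211 338 348 9
217 338 348 5
223 337 347 9
229 337 346 9
235 337 346 9
241 337 345 9
247 338 342 5
ext [337 184] [354 186] [337 184] [339 249]
side [  4   3  74  19 883] [327.8788 237.513 ]
ext [289 235] [362 235] [352 228] [349 246]
```

View pics/m_top.png

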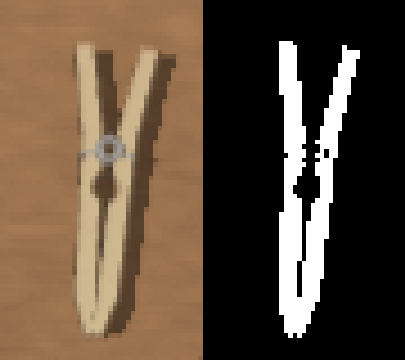

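View pics/m_side.png

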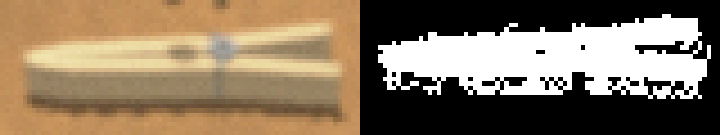

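```bash
python3 - <<'E'
from h import *
a=cv2.imread("pics/top0.png");b=cv2.imread("pics/side0.png")
p,e=tri((343.5,207.8),(333.8,234.7));print("coil",p,e)
# centreline at z=.022
rows=np.array([187,193,199,205,211,217,223,229,235,241,247]);mid=np.array([345.5,344.5,344.5,343.5,343,343,342,341.5,341.5,341,340])
W=np.array([onz("top",(m,v),.022) for m,v in zip(mid,rows)])
vx,vy,x0,y0=cv2.fitLine(W[:,:2].astype(np.float32),cv2.DIST_L2,0,.01,.01).ravel();print("dir",np.degrees(np.arctan2(vy,vx)),W[0],W[-1])
for nm,px in(("tip",(340,249.3)),("hL",(338.5,183.8)),("hR",(353.5,185.3))):print(nm,onz("top",px,.022))
print("side tip",onz("side",(288.7,235.5),.022))
# tins: fit circle on rim plane with points by bright ring
for nm,n,im,box in(("empty","top",a,(190,138,55,55)),("empty","side",b,(328,140,42,25)),("packed","top",a,(305,108,50,40)),("packed","side",b,(380,185,50,35))):
    x,y,w,h=box;g=im[y:y+h,x:x+w].astype(int);gr=g.mean(2);sat=g.max(2)-g.min(2)
    m=((gr>125)&(sat<40)).astype(np.uint8)
    ys,xs=np.nonzero(m);hull=cv2.convexHull(np.stack([xs,ys],1).astype(np.int32)).reshape(-1,2)+[x,y]
    Wd=np.array([onz(n,q,.095)[:2] for q in hull])
    c,rad=cv2.minEnclosingCircle(Wd.astype(np.float32));el=cv2.fitEllipse(hull.astype(np.float32))
    print(nm,n,"circ@.095",np.array(c),rad*2,"ell",el, "->",onz(n,el[0],.095))
cv2.imwrite("pics/blk.png",np.hstack([cv2.resize(a[130:200,395:465],(400,400),interpolation=cv2.INTER_CUBIC),cv2.resize(b[240:320,365:445],(400,400),interpolation=cv2.INTER_CUBIC)]))
E
```

```text
coil [ 0.4586 -0.0508  0.0248] 0.8928818722142233
dir -4.001778 [ 0.5185 -0.0558  0.022 ] [ 0.3506 -0.0428  0.022 ]
tip [ 0.3443 -0.0429  0.022 ]
hL [ 0.5272 -0.0361  0.022 ]
hR [ 0.5239 -0.0782  0.022 ]
side tip [ 0.3416 -0.0365  0.022 ]
empty top circ@.095 [0.5583 0.2946] 0.1102997213602066 ell ((215.20858764648438, 162.79437255859375), (37.040672302246094, 39.68040466308594), 9.58774471282959) -> [0.5608 0.2937 0.095 ]
empty side circ@.095 [0.5872 0.3011] 0.1578149050474167 ell ((353.60198974609375, 148.64047241210938), (18.622303009033203, 38.88310241699219), 78.353759765625) -> [0.5788 0.3007 0.095 ]
packed top circ@.095 [ 0.6533 -0.0017] 0.11274708062410355 ell ((328.7974548339844, 131.9683837890625), (36.89277648925781, 40.71279525756836), 52.260807037353516) -> [ 0.6523 -0.0042  0.095 ]
packed side circ@.095 [ 0.6555 -0.013 ] 0.10616863518953323 ell ((405.69635009765625, 199.72860717773438), (20.72832679748535, 39.4874382019043), 96.29259490966797) -> [ 0.6546 -0.014   0.095 ]
```

View pics/blk.png

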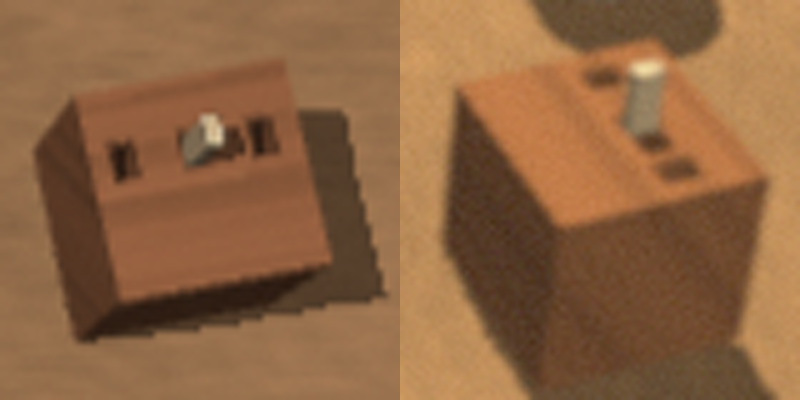

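```bash
python3 - <<'E'
from h import *
t=lambda u,v:((u/400*70)-.5+395,(v/400*70)-.5+130)
s=lambda u,v:(u/400*80-.5+365,v/400*80-.5+240)
P=[]
for a,b in(((72,98),(260,40)),((283,62),(368,178)),((330,262),(156,230)),((120,302),(60,88))):
    p,e=tri(t(*a),s(*b));P.append(onz("top",t(*a),.095));print("corner",p,e,P[-1],onz("side",s(*b),.095))
P=np.array(P);c=P.mean(0);print("c",c)
for i in range(4):
    d=P[(i+1)%4]-P[i];print(np.linalg.norm(d),np.degrees(np.arctan2(d[1],d[0])))
p,e=tri(t(211,126),s(247,66));print("wick top",p,e,onz("top",t(211,126),.125))
for q in((123,160),(262,137)):print("slot",onz("top",t(*q),.095))
p,e=tri((215.4,161.9),(349.2,150.7));print("can",p,e,onz("top",(215.4,161.9),.095),onz("side",(349.2,150.7),.095))
E
```

```text
corner [ 0.619  -0.214   0.0927] 2.970537333074951 [ 0.6168 -0.2131  0.095 ] [ 0.6195 -0.2164  0.095 ]
corner [ 0.6368 -0.3123  0.0933] 0.43600076124178444 [ 0.6365 -0.3118  0.095 ] [ 0.6356 -0.3142  0.095 ]
corner [ 0.5402 -0.3319  0.0926] 3.6545408729556237 [ 0.5415 -0.3314  0.095 ] [ 0.5373 -0.3347  0.095 ]
corner [ 0.5213 -0.2352  0.0916] 0.3088933146120372 [ 0.5204 -0.2343  0.095 ] [ 0.5202 -0.2393  0.095 ]
c [ 0.5788 -0.2727  0.095 ]
0.10063528670860969 -78.71091473279921
0.09699381013907583 -168.34709759950047
0.09934323233508095 102.24181887713273
0.09866240780245805 12.405122255208141
wick top [ 0.5947 -0.269   0.124 ] 2.916589617184495 [ 0.5959 -0.269   0.125 ]
slot [ 0.5876 -0.2365  0.095 ]
slot [ 0.6002 -0.3013  0.095 ]
can [0.5637 0.2942 0.0919] 0.5323667477215225 [0.5632 0.2933 0.095 ] [0.5621 0.2879 0.095 ]
```

```bash
cat >> h.py <<'E'
from scipy.spatial.transform import Rotation as Ro
def pose():
    o=r.get_obs();R=Ro.from_euler('xyz',o["tool_rot"],degrees=True).as_matrix();return o,np.array(o["eef_pos"]),R
def st():
    o,p,R=pose();g=p+R[:,0]*.147
    print("t",round(o["time"],2),"grasp",g,"yawY",np.degrees(np.arctan2(R[1,1],R[0,1])).round(2),"down",R[:,0],"j",o["joint_positions"].round(1),"F",o["ft_force"].round(1),"open",round(o["opening"]*.0881,4))
    return g,R
def goal(g,yaw):
    """slide (tool axes, now) and total rotation vector to reach grasp point g, tool-y yaw"""
    g0,R=st();x=np.array([0,0,-1.]);y=np.array([np.cos(np.radians(yaw)),np.sin(np.radians(yaw)),0]);T=np.stack([x,y,np.cross(x,y)],1)
    rv=Ro.from_matrix(R.T@T).as_rotvec(degrees=True)
    tcp=np.array(g)-x*.147; p=g0-R[:,0]*.147
    print("slide",R.T@(tcp-p),"rot",rv, "slide in goal axes",T.T@(tcp-p))
E
python3 -c "
from h import *
st()
goal([.5065,-.0545,.10],86)
goal([.5065,-.0545,.10],-94)"
```

```text
t 0.1 grasp [ 0.2096 -0.4811  0.2572] yawY -66.46 down [-0.0002  0.0011 -1.    ] j [-79.3  18.   85.8   0.   76.3 -12.8] F [ 0.3  0.4 -0.1] open 0.0878
t 0.1 grasp [ 0.2096 -0.4811  0.2572] yawY -66.46 down [-0.0002  0.0011 -1.    ] j [-79.3  18.   85.8   0.   76.3 -12.8] F [ 0.3  0.4 -0.1] open 0.0878
slide [ 0.1576 -0.2725 -0.4426] rot [-152.4616   -0.0901    0.0013] slide in goal axes [0.1572 0.4465 0.2664]
t 0.1 grasp [ 0.2096 -0.4811  0.2572] yawY -66.46 down [-0.0002  0.0011 -1.    ] j [-79.3  18.   85.8   0.   76.3 -12.8] F [ 0.3  0.4 -0.1] open 0.0878
slide [ 0.1576 -0.2725 -0.4426] rot [27.5384  0.0009  0.0664] slide in goal axes [ 0.1572 -0.4465 -0.2664]
```

```bash
cat >> h.py <<'E'
def plan(g,yaw,n,sgn=0):
    """n rows from the present pose, straight line, even turn; prints rounded rows"""
    g0,R=st();x=np.array([0,0,-1.]);y=np.array([np.cos(np.radians(yaw)),np.sin(np.radians(yaw)),0]);T=np.stack([x,y,np.cross(x,y)],1)
    rv=Ro.from_matrix(R.T@T).as_rotvec(degrees=True)
    if sgn and np.sign(rv[0])!=sgn: rv=rv*(1-360/np.linalg.norm(rv))
    d=(np.array(g)-x*.147-(g0-R[:,0]*.147))/n
    for i in range(n):
        Ri=R@Ro.from_rotvec(rv*i/n,degrees=True).as_matrix()
        print('{"slide":%s,"rotation":%s}'%((Ri.T@d).round(4).tolist(),(rv/n).round(1).tolist()),end=',')
        if i%8==7:print()
    print()
E
python3 -c "
from h import *
plan([.5065,-.0545,.14],86,16)"
```

```text
t 0.1 grasp [ 0.2096 -0.4811  0.2572] yawY -66.46 down [-0.0002  0.0011 -1.    ] j [-79.3  18.   85.8   0.   76.3 -12.8] F [ 0.3  0.4 -0.1] open 0.0878
{"slide":[0.0074, -0.017, -0.0277],"rotation":[-9.5, -0.0, 0.0]},{"slide":[0.0074, -0.0122, -0.0301],"rotation":[-9.5, -0.0, 0.0]},{"slide":[0.0073, -0.0071, -0.0317],"rotation":[-9.5, -0.0, 0.0]},{"slide":[0.0073, -0.0017, -0.0324],"rotation":[-9.5, -0.0, 0.0]},{"slide":[0.0073, 0.0037, -0.0323],"rotation":[-9.5, -0.0, 0.0]},{"slide":[0.0073, 0.009, -0.0312],"rotation":[-9.5, -0.0, 0.0]},{"slide":[0.0073, 0.014, -0.0293],"rotation":[-9.5, -0.0, 0.0]},{"slide":[0.0073, 0.0187, -0.0266],"rotation":[-9.5, -0.0, 0.0]},
{"slide":[0.0073, 0.0228, -0.0231],"rotation":[-9.5, -0.0, 0.0]},{"slide":[0.0073, 0.0263, -0.019],"rotation":[-9.5, -0.0, 0.0]},{"slide":[0.0073, 0.0291, -0.0144],"rotation":[-9.5, -0.0, 0.0]},{"slide":[0.0073, 0.0311, -0.0094],"rotation":[-9.5, -0.0, 0.0]},{"slide":[0.0073, 0.0322, -0.0041],"rotation":[-9.5, -0.0, 0.0]},{"slide":[0.0073, 0.0325, 0.0013],"rotation":[-9.5, -0.0, 0.0]},{"slide":[0.0073, 0.0318, 0.0066],"rotation":[-9.5, -0.0, 0.0]},{"slide":[0.0073, 0.0303, 0.0118],"rotation":[-9.5, -0.0, 0.0]},
```

Call:
send_rows(plan=[{"slide": [0.007, -0.017, -0.028], "rotation": [-9.5, 0, 0], "gripper": 0.075}, {"slide": [0.007, -0.012, -0.03], "rotation": [-9.5, 0, 0]}, {"slide": [0.007, -0.007, -0.032], "rotation": [-9.5, 0, 0]}, {"slide": [0.007, -0.002, -0.032], "rotation": [-9.5, 0, 0]}, {"slide": [0.007, 0.004, -0.032], "rotation": [-9.5, 0, 0]}, {"slide": [0.007, 0.009, -0.031], "rotation": [-9.5, 0, 0]}, {"slide": [0.007, 0.014, -0.029], "rotation": [-9.5, 0, 0]}, {"slide": [0.007, 0.019, -0.027], "rotation": [-9.5, 0, 0]}])

```text
validation failed for argument at $.pl...
```

Call:
send_rows(plan=[{"slide": [0.007, 0.023, -0.023], "rotation": [-9.5, 0, 0]}, {"slide": [0.007, 0.026, -0.019], "rotation": [-9.5, 0, 0]}, {"slide": [0.007, 0.029, -0.014], "rotation": [-9.5, 0, 0]}, {"slide": [0.007, 0.031, -0.009], "rotation": [-9.5, 0, 0]}, {"slide": [0.007, 0.032, -0.004], "rotation": [-9.5, 0, 0]}, {"slide": [0.007, 0.032, 0.001], "rotation": [-9.5, 0, 0]}, {"slide": [0.007, 0.032, 0.007], "rotation": [-9.5, 0, 0]}, {"slide": [0.007, 0.03, 0.012], "rotation": [-9.5, 0, 0]}])

```text
validation failed for argument at $.pl...
```

```bash
python3 -c "
from h import *
plan([.5065,-.0545,.14],86,2)
for n in('side','top'): cv2.imwrite(f'pics/{n}1.png',r.read_camera(n)[:,:,::-1])"
```

```text
t 0.1 grasp [ 0.2096 -0.4811  0.2572] yawY -66.46 down [-0.0002  0.0011 -1.    ] j [-79.3  18.   85.8   0.   76.3 -12.8] F [ 0.3  0.4 -0.1] open 0.0878
{"slide":[0.0588, -0.1363, -0.2213],"rotation":[-76.2, -0.0, 0.0]},{"slide":[0.0586, 0.1825, -0.1851],"rotation":[-76.2, -0.0, 0.0]},
```

View pics/side1.png

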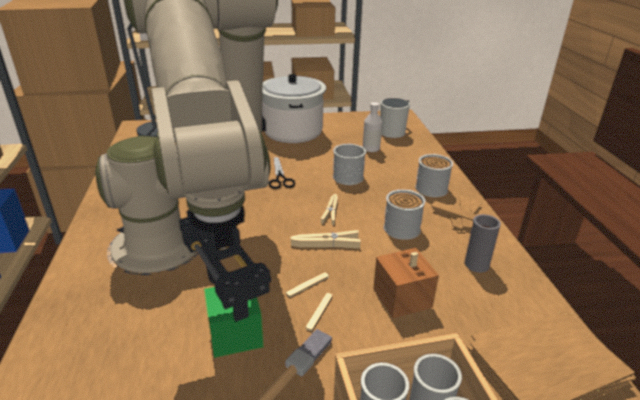

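The call was rejected, so the arm hasn't moved. I suspect every row needs all three fields, so I'll try one row in that form.

Call:
send_rows(plan=[{"slide": [0.007, -0.017, -0.028], "rotation": [-9.5, 0, 0], "gripper": 0.075}])

```text
time: 0.32
eef_pos: [0.228, -0.4551, 0.3972]
tool_rot: [-92.4, 90.0, 120.7]
ft_force: [0.6, 0.1, -0.9]
opening: 0.913
```

Call:
send_rows(plan=[{"slide": [0.007, -0.012, -0.03], "rotation": [-9.5, 0, 0], "gripper": 0.075}, {"slide": [0.007, -0.007, -0.032], "rotation": [-9.5, 0, 0], "gripper": 0.075}, {"slide": [0.007, -0.002, -0.032], "rotation": [-9.5, 0, 0], "gripper": 0.075}, {"slide": [0.007, 0.004, -0.032], "rotation": [-9.5, 0, 0], "gripper": 0.075}, {"slide": [0.007, 0.009, -0.031], "rotation": [-9.5, 0, 0], "gripper": 0.075}, {"slide": [0.007, 0.014, -0.029], "rotation": [-9.5, 0, 0], "gripper": 0.075}, {"slide": [0.007, 0.019, -0.027], "rotation": [-9.5, 0, 0], "gripper": 0.075}])

```text
time: 1.2
eef_pos: [0.3583, -0.2609, 0.3461]
tool_rot: [-177.1, 89.9, 104.7]
ft_force: [0.3, -0.2, 0.3]
opening: 0.853
```

Call:
send_rows(plan=[{"slide": [0.007, 0.023, -0.023], "rotation": [-9.5, 0, 0], "gripper": 0.075}, {"slide": [0.007, 0.026, -0.019], "rotation": [-9.5, 0, 0], "gripper": 0.075}, {"slide": [0.007, 0.029, -0.014], "rotation": [-9.5, 0, 0], "gripper": 0.075}, {"slide": [0.007, 0.031, -0.009], "rotation": [-9.5, 0, 0], "gripper": 0.075}, {"slide": [0.007, 0.032, -0.004], "rotation": [-9.5, 0, 0], "gripper": 0.075}, {"slide": [0.007, 0.032, 0.001], "rotation": [-9.5, 0, 0], "gripper": 0.075}, {"slide": [0.007, 0.032, 0.007], "rotation": [-9.5, 0, 0], "gripper": 0.075}, {"slide": [0.007, 0.03, 0.012], "rotation": [-9.5, 0, 0], "gripper": 0.075}])

```text
time: 2.2
eef_pos: [0.4994, -0.0336, 0.2882]
tool_rot: [112.1, 89.9, 112.5]
ft_force: [-0.3, -1.0, 0.6]
opening: 0.852
```

```bash
python3 -c "
from h import *
plan([.5065,-.0545,.14],86,2)
for n in('side','top'): cv2.imwrite(f'pics/{n}2.png',r.read_camera(n)[:,:,::-1])"
```

```text
t 2.2 grasp [ 0.4993 -0.0334  0.1412] yawY 90.36 down [-0.0006  0.0014 -1.    ] j [ -17.3   22.2   98.7    0.1   59.2 -107.7] F [-0.3 -1.   0.6] open 0.0751
{"slide":[0.0006, -0.0105, 0.0035],"rotation":[2.2, -0.0, -0.0]},{"slide":[0.0006, -0.0103, 0.0039],"rotation":[2.2, -0.0, -0.0]},
```

View pics/side2.png

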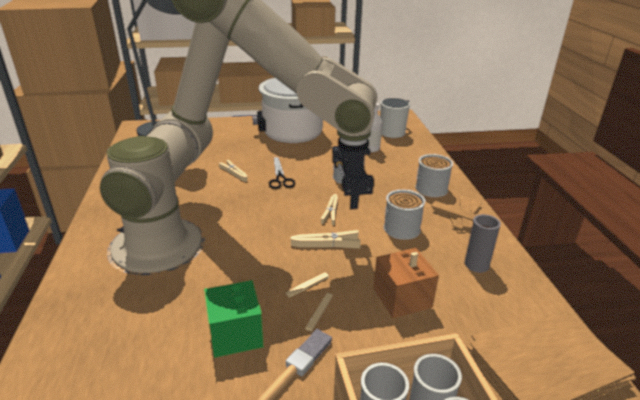

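View pics/top2.png

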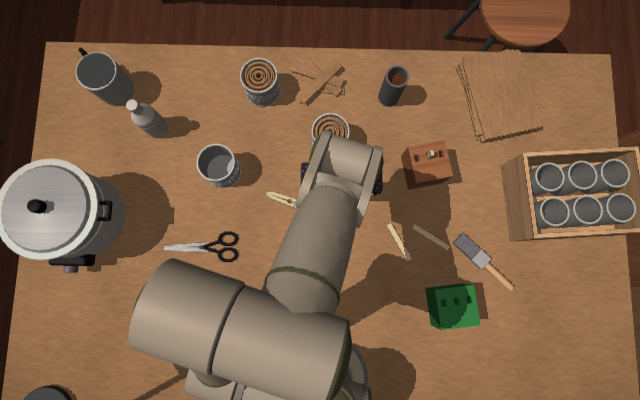

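Call:
send_rows(plan=[{"slide": [0.02, -0.0105, 0.0035], "rotation": [2.2, 0, 0], "gripper": 0.075}, {"slide": [0.03, -0.0105, 0.004], "rotation": [2.2, 0, 0], "gripper": 0.075}, {"slide": [0.02, 0, 0], "rotation": [0, 0, 0], "gripper": 0.075}, {"slide": [0.01, 0, 0], "rotation": [0, 0, 0], "gripper": 0.075}])

```text
time: 2.8
eef_pos: [0.5061, -0.0564, 0.2067]
tool_rot: [71.8, 90.0, 67.0]
ft_force: [0.6, 0.0, 1.0]
opening: 0.85
```

```bash
python3 -c "
from h import *
goal([.5065,-.0545,.0210],86)
for n in('side',): cv2.imwrite(f'pics/{n}3.png',cv2.resize(r.read_camera(n)[150:290,260:460,::-1],None,fx=3.5,fy=3.5))"
```

```text
t 2.8 grasp [ 0.5061 -0.0563  0.0597] yawY 85.24 down [ 0.0003  0.0007 -1.    ] j [ -19.6   30.4  100.8    0.1   48.8 -104.8] F [0.6 0.  1. ] open 0.0749
slide [0.0387 0.0019 0.0003] rot [-0.7633  0.0147 -0.0437] slide in goal axes [0.0387 0.002  0.0003]
```

View pics/side3.png

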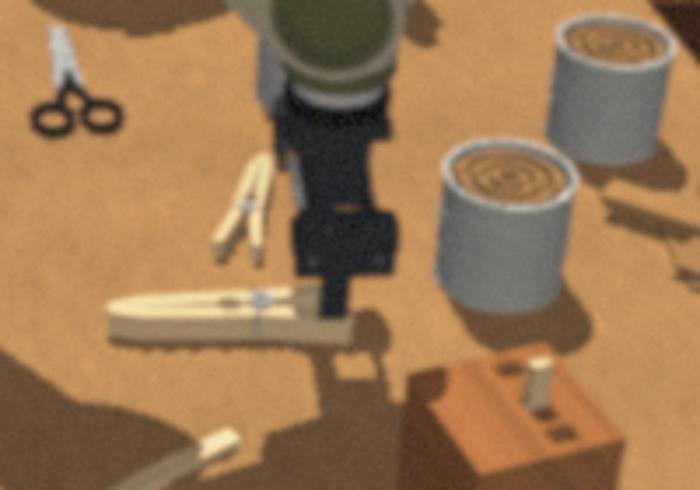

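The fingers stand over the handles, with the near one at about (335,300) in this crop. I'll lower.

Call:
send_rows(plan=[{"slide": [0.014, 0.002, 0], "rotation": [-0.8, 0, 0], "gripper": 0.075}, {"slide": [0.014, 0, 0], "rotation": [0, 0, 0], "gripper": 0.075}, {"slide": [0.008, 0, 0], "rotation": [0, 0, 0], "gripper": 0.075}])

```text
time: 3.22
eef_pos: [0.5063, -0.0545, 0.1691]
tool_rot: [11.8, 89.9, 7.9]
ft_force: [-0.5, -0.5, -0.0]
opening: 0.852
```

```bash
python3 -c "
from h import *
goal([.5065,-.0545,.0210],86)"
```

```text
t 3.23 grasp [ 0.5065 -0.0545  0.0221] yawY 86.04 down [ 0.0016  0.0002 -1.    ] j [ -19.4   34.3  101.7    0.1   44.  -105.4] F [-0.5 -0.5 -0. ] open 0.0751
slide [0.0011 0.     0.0002] rot [ 0.0352  0.0887 -0.0186] slide in goal axes [0.0011 0.     0.0002]
```

Call:
send_rows(plan=[{"slide": [0.001, 0, 0], "rotation": [0, 0, 0], "gripper": 0.045}, {"slide": [0, 0, 0], "rotation": [0, 0, 0], "gripper": 0.035}, {"slide": [0, 0, 0], "rotation": [0, 0, 0], "gripper": 0.025}, {"slide": [0, 0, 0], "rotation": [0, 0, 0], "gripper": 0.015}, {"slide": [0, 0, 0], "rotation": [0, 0, 0], "gripper": 0.015}, {"slide": [0, 0, 0], "rotation": [0, 0, 0], "gripper": 0.015}], force=35)

```text
time: 3.98
eef_pos: [0.5065, -0.0545, 0.1684]
tool_rot: [3.1, 89.9, -0.8]
ft_force: [-0.7, -0.5, -0.3]
opening: 0.258
```

```bash
python3 -c "
from h import *
st()
for n in('side',): cv2.imwrite(f'pics/{n}4.png',cv2.resize(r.read_camera(n)[150:290,260:460,::-1],None,fx=3.5,fy=3.5))"
```

```text
t 3.98 grasp [ 0.5068 -0.0545  0.0214] yawY 86.04 down [ 0.0023 -0.     -1.    ] j [ -19.3   34.4  101.7    0.1   43.8 -105.4] F [-0.7 -0.5 -0.3] open 0.0227
```

View pics/side4.png

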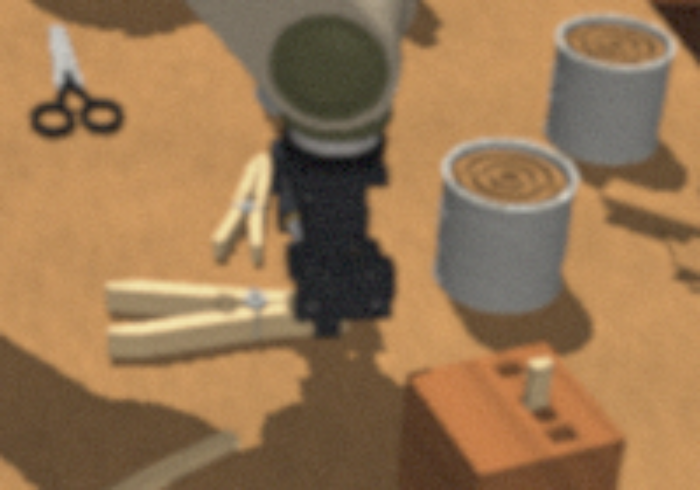

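Call:
send_rows(plan=[{"slide": [-0.01, 0, 0], "rotation": [0, 0, 0], "gripper": 0.015}, {"slide": [-0.02, 0, 0], "rotation": [0, 0, 0], "gripper": 0.015}, {"slide": [-0.03, 0, 0], "rotation": [0, 0, 0], "gripper": 0.015}, {"slide": [-0.04, 0, 0], "rotation": [0, 0, 0], "gripper": 0.015}, {"slide": [-0.03, 0, 0], "rotation": [0, 0, 0], "gripper": 0.015}, {"slide": [-0.02, 0, 0], "rotation": [0, 0, 0], "gripper": 0.015}])

```text
time: 4.78
eef_pos: [0.5055, -0.0543, 0.3252]
tool_rot: [11.7, 89.9, 7.7]
ft_force: [0.5, 0.7, -1.2]
opening: 0.259
```

```bash
python3 -c "
from h import *
plan([.500,-.289,.175],-78.2,18,1)
for n in('side',): cv2.imwrite(f'pics/{n}5.png',cv2.resize(r.read_camera(n)[100:290,220:460,::-1],None,fx=3,fy=3))"
```

```text
t 4.78 grasp [ 0.5058 -0.0543  0.1782] yawY 86.03 down [ 0.0017  0.0002 -1.    ] j [ -19.4   20.3   95.1    0.    64.5 -105.4] F [ 0.5  0.7 -1.2] open 0.0229
{"slide":[0.0002, -0.013, 0.0006],"rotation":[9.1, -0.0, -0.0]},{"slide":[0.0002, -0.0128, 0.0027],"rotation":[9.1, -0.0, -0.0]},{"slide":[0.0002, -0.0122, 0.0046],"rotation":[9.1, -0.0, -0.0]},{"slide":[0.0002, -0.0113, 0.0065],"rotation":[9.1, -0.0, -0.0]},{"slide":[0.0002, -0.0101, 0.0082],"rotation":[9.1, -0.0, -0.0]},{"slide":[0.0002, -0.0087, 0.0097],"rotation":[9.1, -0.0, -0.0]},{"slide":[0.0002, -0.007, 0.011],"rotation":[9.1, -0.0, -0.0]},{"slide":[0.0002, -0.0052, 0.012],"rotation":[9.1, -0.0, -0.0]},
{"slide":[0.0002, -0.0032, 0.0126],"rotation":[9.1, -0.0, -0.0]},{"slide":[0.0002, -0.0012, 0.013],"rotation":[9.1, -0.0, -0.0]},{"slide":[0.0002, 0.0009, 0.013],"rotation":[9.1, -0.0, -0.0]},{"slide":[0.0002, 0.0029, 0.0127],"rotation":[9.1, -0.0, -0.0]},{"slide":[0.0002, 0.0049, 0.0121],"rotation":[9.1, -0.0, -0.0]},{"slide":[0.0002, 0.0068, 0.0112],"rotation":[9.1, -0.0, -0.0]},{"slide":[0.0002, 0.0084, 0.0099],"rotation":[9.1, -0.0, -0.0]},{"slide":[0.0002, 0.0099, 0.0085],"rotation":[9.1, -0.0, -0.0]},
{"slide":[0.0002, 0.0111, 0.0068],"rotation":[9.1, -0.0, -0.0]},{"slide":[0.0002, 0.0121, 0.0049],"rotation":[9.1, -0.0, -0.0]},
```

View pics/side5.png

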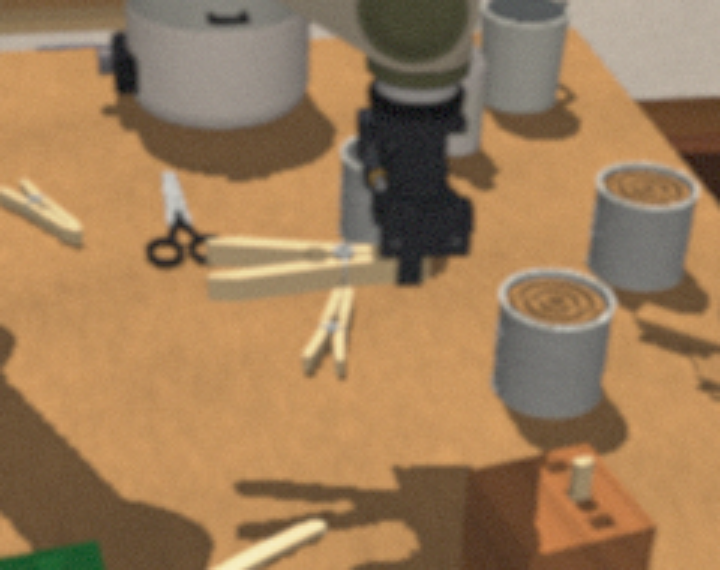

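The peg is held level with its jaws open. I'll carry and turn it to the block.

Call:
send_rows(plan=[{"slide": [0, -0.013, 0.0005], "rotation": [5, 0, 0], "gripper": 0.015}, {"slide": [0, -0.013, 0.003], "rotation": [9, 0, 0], "gripper": 0.015}, {"slide": [0, -0.012, 0.0045], "rotation": [9, 0, 0], "gripper": 0.015}, {"slide": [0, -0.011, 0.0065], "rotation": [9, 0, 0], "gripper": 0.015}, {"slide": [0, -0.01, 0.008], "rotation": [9, 0, 0], "gripper": 0.015}, {"slide": [0, -0.009, 0.01], "rotation": [9, 0, 0], "gripper": 0.015}, {"slide": [0, -0.007, 0.011], "rotation": [9, 0, 0], "gripper": 0.015}, {"slide": [0, -0.005, 0.012], "rotation": [9, 0, 0], "gripper": 0.015}])

```text
time: 5.82
eef_pos: [0.5083, -0.1604, 0.3278]
tool_rot: [62.1, 89.7, -11.9]
ft_force: [-0.5, -0.2, -1.2]
opening: 0.255
```

```bash
python3 -c "
from h import *
plan([.500,-.289,.175],-78.2,12,1)"
```

```text
t 5.83 grasp [ 0.5091 -0.1606  0.1808] yawY 15.94 down [ 0.0056 -0.0012 -1.    ] j [-30.1  23.   90.7   0.1  66.  -46.1] F [-0.5 -0.2 -1.2] open 0.0224
{"slide":[0.0005, -0.0036, 0.0101],"rotation":[7.8, -0.0, -0.0]},{"slide":[0.0005, -0.0022, 0.0105],"rotation":[7.8, -0.0, -0.0]},{"slide":[0.0005, -0.0007, 0.0107],"rotation":[7.8, -0.0, -0.0]},{"slide":[0.0005, 0.0007, 0.0107],"rotation":[7.8, -0.0, -0.0]},{"slide":[0.0005, 0.0022, 0.0105],"rotation":[7.8, -0.0, -0.0]},{"slide":[0.0005, 0.0036, 0.0101],"rotation":[7.8, -0.0, -0.0]},{"slide":[0.0005, 0.0049, 0.0095],"rotation":[7.8, -0.0, -0.0]},{"slide":[0.0005, 0.0062, 0.0088],"rotation":[7.8, -0.0, -0.0]},
{"slide":[0.0005, 0.0073, 0.0078],"rotation":[7.8, -0.0, -0.0]},{"slide":[0.0005, 0.0083, 0.0068],"rotation":[7.8, -0.0, -0.0]},{"slide":[0.0005, 0.0092, 0.0056],"rotation":[7.8, -0.0, -0.0]},{"slide":[0.0005, 0.0099, 0.0043],"rotation":[7.8, -0.0, -0.0]},
```

Call:
send_rows(plan=[{"slide": [0.0005, -0.0035, 0.01], "rotation": [7.8, 0, 0], "gripper": 0.015}, {"slide": [0.0005, -0.002, 0.0105], "rotation": [7.8, 0, 0], "gripper": 0.015}, {"slide": [0.0005, -0.0005, 0.0105], "rotation": [7.8, 0, 0], "gripper": 0.015}, {"slide": [0.0005, 0.0005, 0.0105], "rotation": [7.8, 0, 0], "gripper": 0.015}, {"slide": [0.0005, 0.002, 0.0105], "rotation": [7.8, 0, 0], "gripper": 0.015}, {"slide": [0.0005, 0.0035, 0.01], "rotation": [7.8, 0, 0], "gripper": 0.015}, {"slide": [0.0005, 0.005, 0.0095], "rotation": [7.8, 0, 0], "gripper": 0.015}, {"slide": [0.0005, 0.006, 0.009], "rotation": [7.8, 0, 0], "gripper": 0.015}])

```text
time: 6.82
eef_pos: [0.5, -0.2476, 0.322]
tool_rot: [149.0, 89.9, 10.4]
ft_force: [-0.7, -0.2, -2.6]
opening: 0.256
```

Call:
send_rows(plan=[{"slide": [0.0005, 0.0075, 0.008], "rotation": [7.8, 0, 0], "gripper": 0.015}, {"slide": [0.0005, 0.0085, 0.007], "rotation": [7.8, 0, 0], "gripper": 0.015}, {"slide": [0.0005, 0.009, 0.0055], "rotation": [7.5, 0, 0], "gripper": 0.015}])

```text
time: 7.2
eef_pos: [0.496, -0.2807, 0.3196]
tool_rot: [-124.7, 89.9, 72.8]
ft_force: [0.1, 0.3, -1.8]
opening: 0.26
```

```bash
python3 -c "
from h import *
goal([.500,-.289,.175],-78.2)"
```

```text
t 7.2 grasp [ 0.4961 -0.2805  0.1726] yawY -72.49 down [ 0.0004  0.0014 -1.    ] j [-41.3  27.9  84.5   0.1  67.6  31.2] F [ 0.1  0.3 -1.8] open 0.0229
slide [-0.0024  0.0091 -0.0013] rot [ 5.7111 -0.0442  0.0712] slide in goal axes [-0.0024  0.0089 -0.0022]
```

Call:
send_rows(plan=[{"slide": [-0.001, 0.009, -0.0015], "rotation": [5.7, 0, 0], "gripper": 0.015}, {"slide": [0, 0, 0], "rotation": [0, 0, 0], "gripper": 0.015}])

```text
time: 7.45
eef_pos: [0.4998, -0.2895, 0.32]
tool_rot: [-82.1, 89.9, 109.5]
ft_force: [-0.6, 0.9, -0.6]
opening: 0.259
```

```bash
python3 -c "
from h import *
goal([.500,-.289,.175],-78.2)
for n,b in(('side',(200,300,330,530)),('top',(110,230,350,500))):
    im=r.read_camera(n)[:,:,::-1]; cv2.imwrite(f'pics/{n}6f.png',im);cv2.imwrite(f'pics/{n}6.png',cv2.resize(im[b[0]:b[1],b[2]:b[3]],None,fx=4,fy=4,interpolation=cv2.INTER_CUBIC))"
```

```text
t 7.45 grasp [ 0.4997 -0.2891  0.173 ] yawY -78.41 down [-0.0008  0.0022 -1.    ] j [-41.7  28.8  83.    0.1  68.3  36.7] F [-0.6  0.9 -0.6] open 0.0228
slide [-0.002  -0.0004 -0.0003] rot [-0.2091  0.0179  0.1303] slide in goal axes [-0.002  -0.0004 -0.0003]
```

View pics/side6.png

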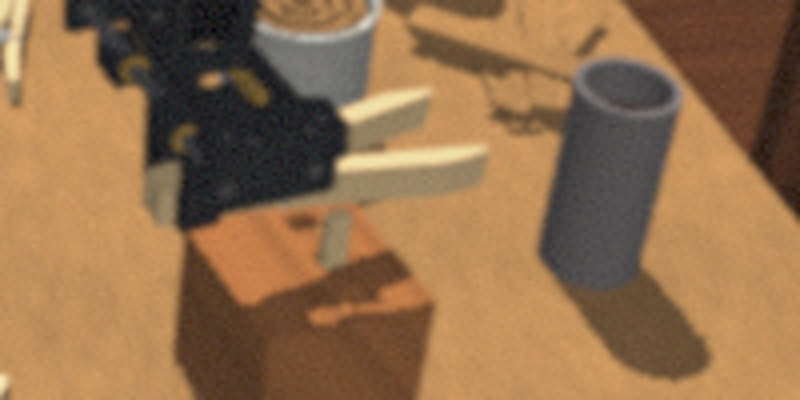

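View pics/top6.png

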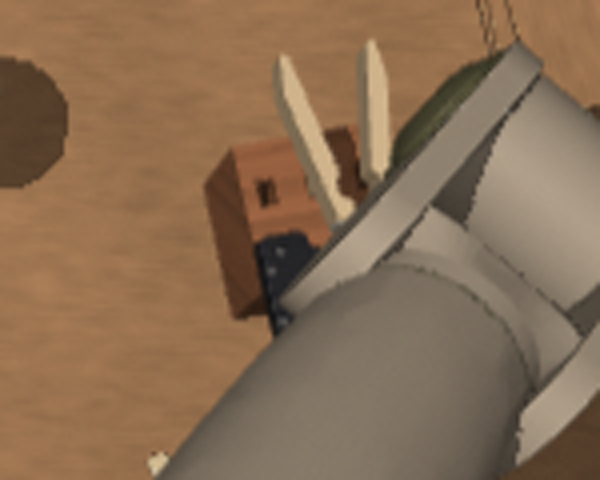

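```bash
python3 -c "
from h import *
a=onz('top',(420.3,124.8),.1736);b=onz('top',(442.5,120.3),.1736);m=(a+b)/2;print(a,b,m)
h=np.array([.4997,-.2891]);print(np.linalg.norm(m[:2]-h),np.degrees(np.arctan2(m[1]-h[1],m[0]-h[0])))
t=lambda u,v:(u/4-.5+330,v/4-.5+200)
print(onz('side',t(432,92),.1736),onz('side',t(487,150),.1736))
"
```

```text
[ 0.6491 -0.2287  0.1736] [ 0.6621 -0.2841  0.1736] [ 0.6556 -0.2564  0.1736]
0.15933024816384184 11.851934345286113
[ 0.6514 -0.2334  0.1736] [ 0.6617 -0.288   0.1736]
```

The peg points along 11.9° and its axis runs through the wick. I'll lower it onto the block.

Call:
send_rows(plan=[{"slide": [0.015, 0, 0], "rotation": [0, 0, 0], "gripper": 0.015}, {"slide": [0.015, 0, 0], "rotation": [0, 0, 0], "gripper": 0.015}, {"slide": [0.012, 0, 0], "rotation": [0, 0, 0], "gripper": 0.015}, {"slide": [0.008, 0, 0], "rotation": [0, 0, 0], "gripper": 0.015}])

```text
time: 8.05
eef_pos: [0.4994, -0.2878, 0.2659]
tool_rot: [-69.9, 89.8, 122.0]
ft_force: [-0.7, 0.2, -0.8]
opening: 0.261
```

```bash
python3 -c "
from h import *
goal([.500,-.289,.1165],-78.2)
for n,b in(('side',(200,300,330,530)),('top',(110,230,350,500))):
    im=r.read_camera(n)[:,:,::-1]; cv2.imwrite(f'pics/{n}7f.png',im);cv2.imwrite(f'pics/{n}7.png',cv2.resize(im[b[0]:b[1],b[2]:b[3]],None,fx=4,fy=4,interpolation=cv2.INTER_CUBIC))"
```

```text
t 8.05 grasp [ 0.4991 -0.2873  0.1189] yawY -78.1 down [-0.0021  0.0034 -1.    ] j [-41.6  32.3  86.3   0.1  61.6  36.5] F [-0.7  0.2 -0.8] open 0.023
slide [ 0.0024  0.0013 -0.0004] rot [0.1007 0.0796 0.217 ] slide in goal axes [ 0.0024  0.0013 -0.0004]
```

View pics/side7.png

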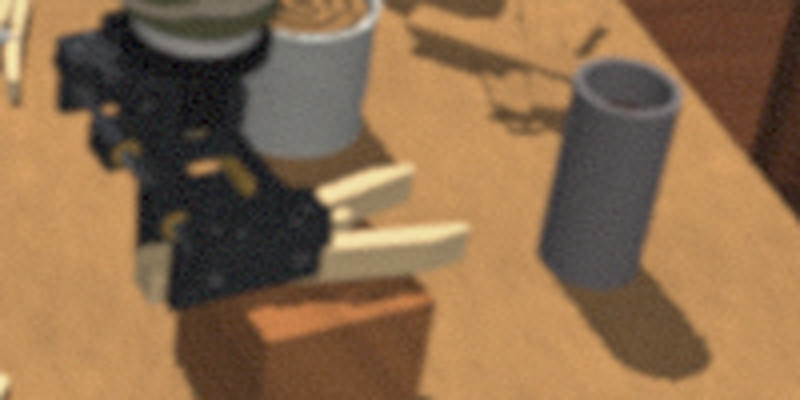

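View pics/top7.png

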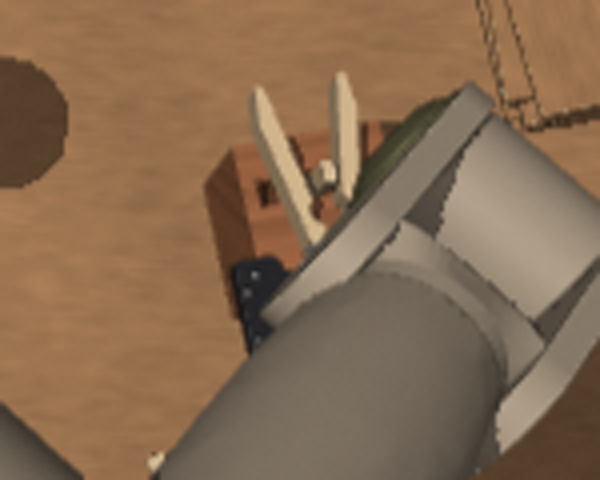

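The wick stands between the jaws at (326,175) in the top crop. It sits about 3 mm off centre towards -y, so I'll shift by that and finish lowering.

Call:
send_rows(plan=[{"slide": [0.0, 0.003, 0], "rotation": [0, 0.1, 0.2], "gripper": 0.015}, {"slide": [0.002, 0, 0], "rotation": [0, 0, 0], "gripper": 0.015}, {"slide": [0.001, 0, 0], "rotation": [0, 0, 0], "gripper": 0.015}])

```text
time: 8.52
eef_pos: [0.5002, -0.2912, 0.2638]
tool_rot: [144.1, 89.9, -24.0]
ft_force: [0.5, -0.5, -1.3]
opening: 0.26
```

```bash
python3 -c "
from h import *
st()
im=r.read_camera('top')[:,:,::-1];cv2.imwrite('pics/top8.png',cv2.resize(im[120:200,390:470],None,fx=7,fy=7,interpolation=cv2.INTER_CUBIC))"
```

```text
t 8.53 grasp [ 0.5004 -0.2913  0.1168] yawY -78.11 down [ 0.0014 -0.0006 -1.    ] j [-41.8  32.7  86.    0.   61.2  36.3] F [ 0.5 -0.5 -1.3] open 0.0229
```

View pics/top8.png

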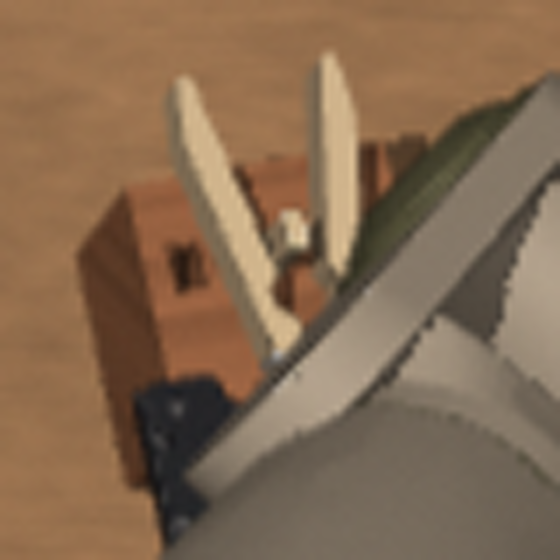

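Call:
send_rows(plan=[{"slide": [0.001, 0, 0], "rotation": [0, 0, 0], "gripper": 0.015}, {"slide": [0, 0, 0], "rotation": [0, 0, 0], "gripper": 0.028}, {"slide": [0, 0, 0], "rotation": [0, 0, 0], "gripper": 0.033}, {"slide": [0, 0, 0], "rotation": [0, 0, 0], "gripper": 0.038}, {"slide": [0, 0, 0], "rotation": [0, 0, 0], "gripper": 0.044}, {"slide": [0, 0, 0], "rotation": [0, 0, 0], "gripper": 0.06}, {"slide": [0, 0, 0], "rotation": [0, 0, 0], "gripper": 0.075}, {"slide": [0, 0, 0], "rotation": [0, 0, 0], "gripper": 0.075}])

```text
time: 9.57
eef_pos: [0.5003, -0.2912, 0.2633]
tool_rot: [139.1, 89.8, -29.0]
ft_force: [0.1, -0.7, 0.3]
opening: 0.818
```

Call:
send_rows(plan=[{"slide": [0, 0, 0], "rotation": [0, 0, 0], "gripper": 0.075}, {"slide": [-0.02, 0, 0], "rotation": [0, 0, 0], "gripper": 0.075}, {"slide": [-0.03, 0, 0], "rotation": [0, 0, 0], "gripper": 0.075}, {"slide": [-0.03, 0, 0], "rotation": [0, 0, 0], "gripper": 0.075}, {"slide": [-0.01, 0, 0], "rotation": [0, 0, 0], "gripper": 0.075}])

```text
time: 10.2
eef_pos: [0.5, -0.2911, 0.3547]
tool_rot: [-166.9, 90.0, 25.0]
ft_force: [0.1, 0.6, -0.4]
opening: 0.848
```

```bash
python3 -c "
from h import *
st()
for n,b in(('side',(200,310,330,490)),('top',(110,230,350,500))):
    im=r.read_camera(n)[:,:,::-1]; cv2.imwrite(f'pics/{n}9f.png',im);cv2.imwrite(f'pics/{n}9.png',cv2.resize(im[b[0]:b[1],b[2]:b[3]],None,fx=5,fy=5,interpolation=cv2.INTER_CUBIC))"
```

```text
t 10.2 grasp [ 0.5001 -0.291   0.2077] yawY -78.11 down [ 0.0006  0.0003 -1.    ] j [-41.8  27.   80.4   0.   72.6  36.3] F [ 0.1  0.6 -0.4] open 0.0747
```

View pics/side9.png

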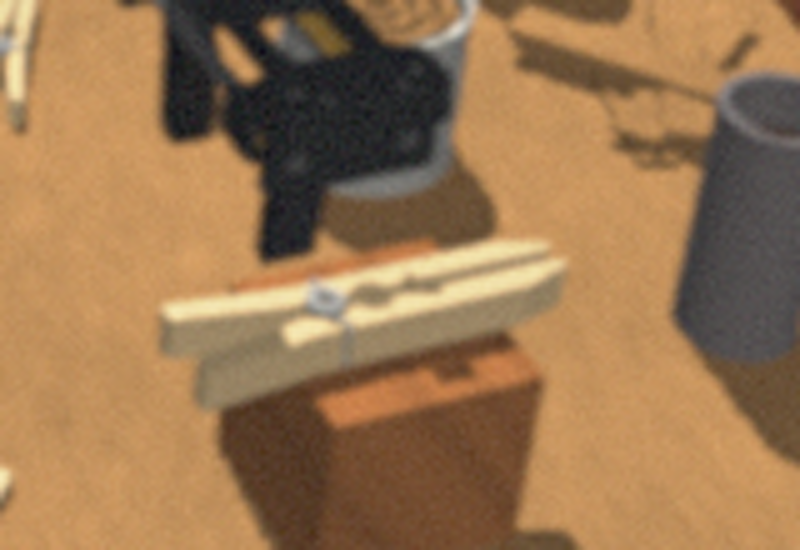

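View pics/top9.png

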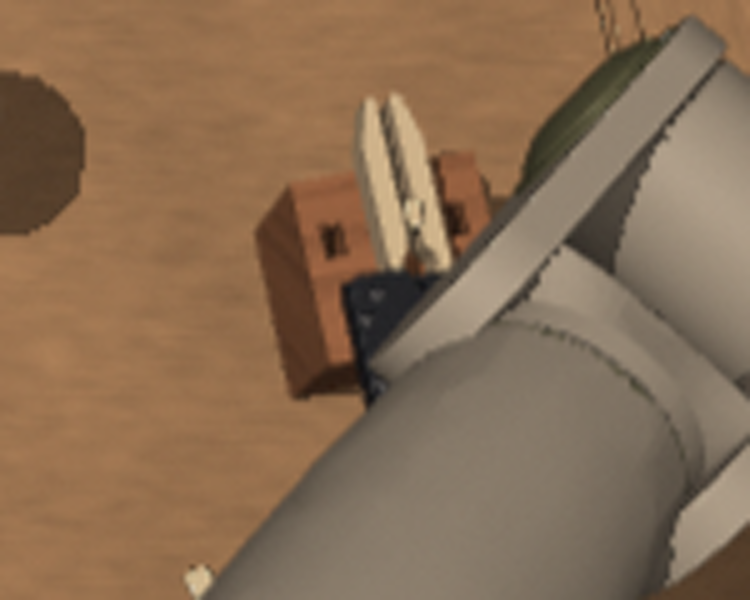

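The peg lies flat and shut on the wick, with the wick top at (411,212) in the top crop. I'll measure the peg's new pose.

```bash
python3 -c "
from h import *
t=lambda u,v:(u/5-.5+350,v/5-.5+110)
s=lambda u,v:(u/5-.5+330,v/5-.5+200)
tip=onz('top',t(382,98),.117);w=onz('top',t(412,212),.125);print('tip',tip,'wick',w)
print('side tip',onz('side',s(558,253),.117),'coil',onz('side',s(325,298),.120), 'hands',onz('side',s(162,313),.117),onz('side',s(200,360),.117))
c=onz('side',s(325,298),.120);T=onz('side',s(558,253),.117);d=T-c;print(np.linalg.norm(d),np.degrees(np.arctan2(d[1],d[0])))
# edge lines top: left prong outer edge, right prong outer edge
for a,b in(((357,130),(375,235)),((404,98),(450,255)),((385,98),(415,270))):
  A,B=onz('top',t(*a),.117),onz('top',t(*b),.117);print(A,B,np.degrees(np.arctan2(A[1]-B[1],A[0]-B[0])))
"
```

```text
tip [ 0.6587 -0.2579  0.117 ] wick [ 0.595  -0.2703  0.125 ]
side tip [ 0.659  -0.2592  0.117 ] coil [ 0.5473 -0.2807  0.12  ] hands [ 0.4771 -0.2785  0.117 ] [ 0.4862 -0.3101  0.117 ]
0.1137705615441826 10.882132042782233
[ 0.6409 -0.2446  0.117 ] [ 0.5846 -0.2531  0.117 ] 8.64620822835815
[ 0.6589 -0.2695  0.117 ] [ 0.5748 -0.2919  0.117 ] 14.926465796091334
[ 0.6587 -0.2595  0.117 ] [ 0.5664 -0.2736  0.117 ] 8.677412769165954
```

```bash
python3 -c "
from h import *
goal([.5697,-.276,.150],-78.4)"
```

```text
t 10.3 grasp [ 0.4999 -0.2909  0.2066] yawY -78.12 down [-0.0004  0.0011 -1.    ] j [-41.8  27.   80.5   0.   72.5  36.3] F [-0.1 -0.6 -0.8] open 0.0747
slide [ 0.0566 -0.0003 -0.0714] rot [0.2813 0.0079 0.0671] slide in goal axes [ 0.0566 -0.0007 -0.0714]
```

Call:
send_rows(plan=[{"slide": [0, 0, -0.025], "rotation": [0.3, 0, 0], "gripper": 0.065}, {"slide": [0.01, 0, -0.025], "rotation": [0, 0, 0], "gripper": 0.065}, {"slide": [0.02, -0.0005, -0.021], "rotation": [0, 0, 0], "gripper": 0.065}, {"slide": [0.018, 0, 0], "rotation": [0, 0, 0], "gripper": 0.065}, {"slide": [0.007, 0, 0], "rotation": [0, 0, 0], "gripper": 0.065}])

```text
time: 10.92
eef_pos: [0.5707, -0.2753, 0.2897]
tool_rot: [-51.7, 89.4, 139.8]
ft_force: [0.1, -0.1, -0.1]
opening: 0.734
```

```bash
python3 -c "
from h import *
goal([.5697,-.276,.1165],-78.4)
for n,b in(('side',(200,310,330,490)),):
    im=r.read_camera(n)[:,:,::-1];cv2.imwrite(f'pics/{n}10.png',cv2.resize(im[b[0]:b[1],b[2]:b[3]],None,fx=5,fy=5,interpolation=cv2.INTER_CUBIC))"
```

```text
t 10.93 grasp [ 0.5695 -0.2743  0.1427] yawY -78.47 down [-0.0078  0.0066 -0.9999] j [-36.3  37.4  73.6   0.   69.6  42.1] F [ 0.1 -0.1 -0.1] open 0.0647
slide [0.0262 0.0007 0.0009] rot [-0.0646  0.3632  0.4611] slide in goal axes [0.0262 0.0005 0.0011]
```

View pics/side10.png

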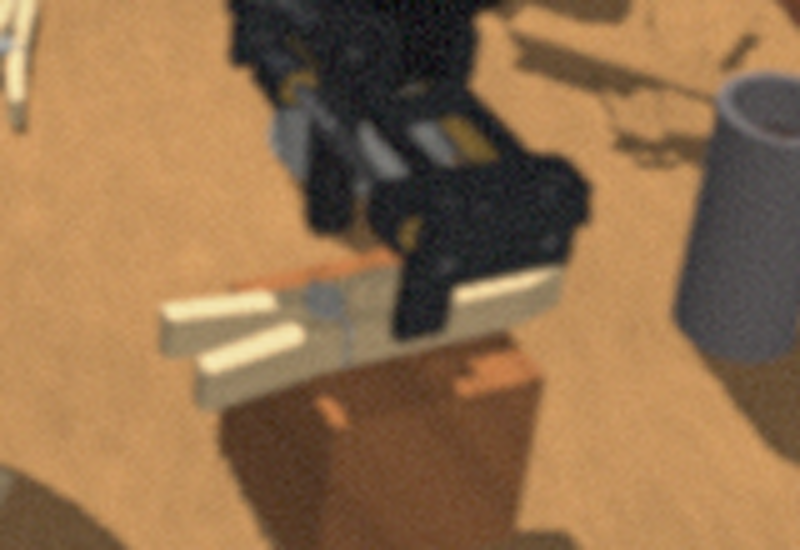

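Call:
send_rows(plan=[{"slide": [0.011, 0.0005, 0.001], "rotation": [0, 0.4, 0.4], "gripper": 0.065}, {"slide": [0.01, 0, 0], "rotation": [0, 0, 0], "gripper": 0.065}, {"slide": [0.004, 0, 0], "rotation": [0, 0, 0], "gripper": 0.065}, {"slide": [0, 0, 0], "rotation": [0, 0, 0], "gripper": 0.065}])

```text
time: 11.48
eef_pos: [0.5692, -0.2763, 0.2632]
tool_rot: [-157.6, 89.9, 33.9]
ft_force: [-0.5, 0.3, 0.6]
opening: 0.737
```

```bash
python3 -c "
from h import *
goal([.5697,-.276,.1165],-78.4)"
```

```text
t 11.47 grasp [ 0.5693 -0.2762  0.1162] yawY -78.52 down [ 0.0011  0.0007 -1.    ] j [-36.5  38.8  75.3   0.1  65.8  42. ] F [-0.5  0.3  0.6] open 0.065
slide [-0.0003 -0.0002 -0.0006] rot [-0.1192 -0.0694  0.0285] slide in goal axes [-0.0003 -0.0002 -0.0006]
```

Call:
send_rows(plan=[{"slide": [0, 0, 0], "rotation": [0, 0, 0], "gripper": 0.042}, {"slide": [0, 0, 0], "rotation": [0, 0, 0], "gripper": 0.034}, {"slide": [0, 0, 0], "rotation": [0, 0, 0], "gripper": 0.025}, {"slide": [0, 0, 0], "rotation": [0, 0, 0], "gripper": 0.025}, {"slide": [0, 0, 0], "rotation": [0, 0, 0], "gripper": 0.025}], force=30)

```text
time: 12.1
eef_pos: [0.5693, -0.2764, 0.2643]
tool_rot: [160.8, 89.8, -7.7]
ft_force: [0.3, 1.0, -0.2]
opening: 0.358
```

```bash
python3 -c "
from h import *
st()
for n,b in(('side',(200,310,330,490)),):
    im=r.read_camera(n)[:,:,::-1];cv2.imwrite(f'pics/{n}11.png',cv2.resize(im[b[0]:b[1],b[2]:b[3]],None,fx=5,fy=5,interpolation=cv2.INTER_CUBIC))"
```

```text
t 12.1 grasp [ 0.5697 -0.2765  0.1173] yawY -78.52 down [ 0.0026 -0.0004 -1.    ] j [-36.5  38.7  75.3   0.1  65.8  42. ] F [ 0.3  1.  -0.2] open 0.0315
```

View pics/side11.png

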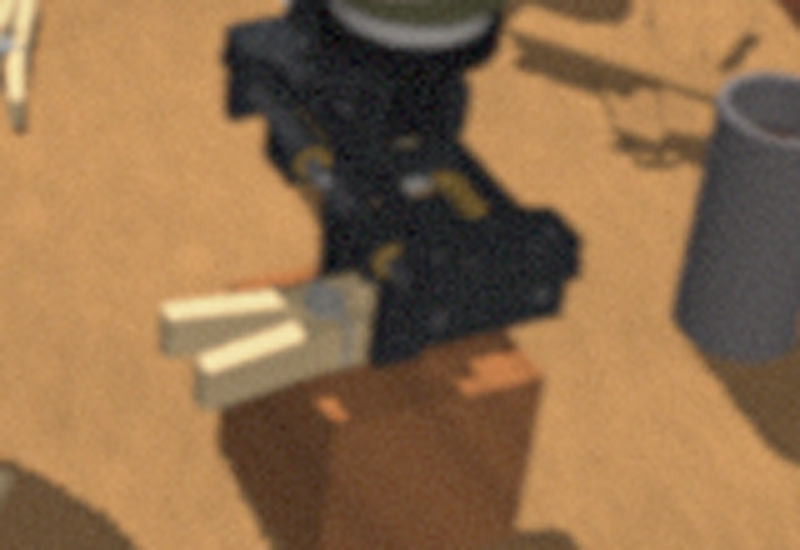

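The pinch reads 31.5 mm, about the 32 mm expected. I'll lift straight up.

Call:
send_rows(plan=[{"slide": [-0.006, 0, 0], "rotation": [0, 0, 0], "gripper": 0.025}, {"slide": [-0.014, 0, 0], "rotation": [0, 0, 0], "gripper": 0.025}, {"slide": [-0.02, 0, 0], "rotation": [0, 0, 0], "gripper": 0.025}, {"slide": [-0.02, 0, 0], "rotation": [0, 0, 0], "gripper": 0.025}, {"slide": [-0.02, 0, 0], "rotation": [0, 0, 0], "gripper": 0.025}, {"slide": [-0.02, 0, 0], "rotation": [0, 0, 0], "gripper": 0.025}, {"slide": [-0.02, 0, 0], "rotation": [0, 0, 0], "gripper": 0.025}, {"slide": [-0.01, 0, 0], "rotation": [0, 0, 0], "gripper": 0.025}])

```text
time: 13.15
eef_pos: [0.5684, -0.2759, 0.4042]
tool_rot: [145.3, 89.7, -23.2]
ft_force: [0.9, -0.5, -1.3]
opening: 0.356
```

Call:
send_rows(plan=[{"slide": [-0.005, 0, 0], "rotation": [0, 0, 0], "gripper": 0.025}, {"slide": [0, 0, 0], "rotation": [0, 0, 0], "gripper": 0.025}, {"slide": [0, 0, 0], "rotation": [0, 0, 0], "gripper": 0.025}])

```text
time: 13.52
eef_pos: [0.5683, -0.2758, 0.4093]
tool_rot: [146.9, 89.7, -21.6]
ft_force: [0.5, 0.1, -0.1]
opening: 0.359
```

```bash
python3 -c "
from h import *
st()
for n,b in(('side',(120,310,330,490)),('top',(80,230,350,500))):
    im=r.read_camera(n)[:,:,::-1];cv2.imwrite(f'pics/{n}12f.png',im);cv2.imwrite(f'pics/{n}12.png',cv2.resize(im[b[0]:b[1],b[2]:b[3]],None,fx=3.15,fy=3.15,interpolation=cv2.INTER_CUBIC))"
```

```text
t 13.53 grasp [ 0.5689 -0.2761  0.2623] yawY -78.51 down [ 0.0046 -0.0018 -1.    ] j [-36.5  31.6  64.9   0.1  83.2  42. ] F [ 0.5  0.1 -0.1] open 0.0316
```

View pics/side12.png

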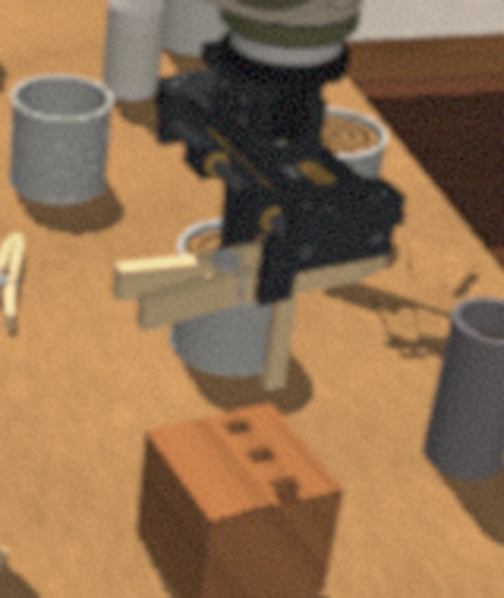

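View pics/top12.png

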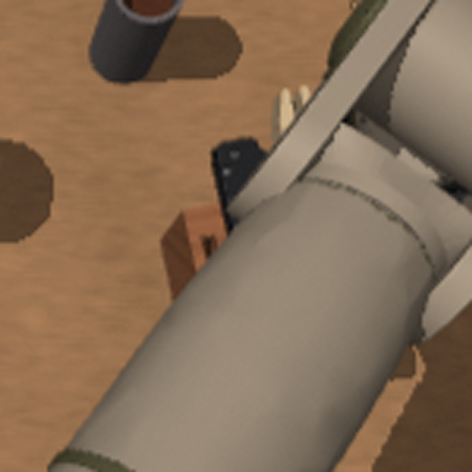

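The wick hangs upright in the jaws, its foot at about (275,385) in the side crop, well clear of the block. I'll carry it across at this height, keeping the same yaw.

```bash
python3 -c "
from h import *
plan([.538,.288,.262],-78.4,1)
print(onz('top',(158,135),0),onz('top',(133,105),.2))"
```

```text
t 13.62 grasp [ 0.5689 -0.2761  0.2623] yawY -78.52 down [ 0.0047 -0.0018 -1.    ] j [-36.5  31.6  64.9   0.1  83.2  42. ] F [-0.3  0.4 -1.4] open 0.0317
{"slide":[-0.0009, -0.5586, -0.0826],"rotation":[-0.1, -0.2, -0.2]},
[0.6641 0.4888 0.    ] [0.6726 0.4735 0.2   ]
```

Call:
send_rows(plan=[{"slide": [0, -0.012, -0.002], "rotation": [0, -0.1, -0.2], "gripper": 0.025}, {"slide": [0, -0.025, -0.0035], "rotation": [0, 0, 0], "gripper": 0.025}, {"slide": [0, -0.034, -0.005], "rotation": [0, 0, 0], "gripper": 0.025}, {"slide": [0, -0.034, -0.005], "rotation": [0, 0, 0], "gripper": 0.025}, {"slide": [0, -0.034, -0.005], "rotation": [0, 0, 0], "gripper": 0.025}, {"slide": [0, -0.034, -0.005], "rotation": [0, 0, 0], "gripper": 0.025}, {"slide": [0, -0.034, -0.005], "rotation": [0, 0, 0], "gripper": 0.025}, {"slide": [0, -0.034, -0.005], "rotation": [0, 0, 0], "gripper": 0.025}])

```text
time: 14.62
eef_pos: [0.5531, -0.0218, 0.4081]
tool_rot: [-85.8, 89.7, 105.6]
ft_force: [0.6, 0.6, -1.3]
opening: 0.362
```

```bash
python3 -c "
from h import *
goal([.538,.288,.262],-78.4)"
```

```text
t 14.62 grasp [ 0.5529 -0.0211  0.2611] yawY -78.58 down [-0.0013  0.0047 -1.    ] j [-14.4  21.4  80.4   0.2  78.3  64.1] F [ 0.6  0.6 -1.3] open 0.0319
slide [ 0.0006 -0.3067 -0.0466] rot [-0.1815  0.0198  0.279 ] slide in goal axes [-0.0009 -0.3065 -0.0475]
```

Call:
send_rows(plan=[{"slide": [0, -0.034, -0.005], "rotation": [0, 0, 0.3], "gripper": 0.025}, {"slide": [0, -0.034, -0.005], "rotation": [0, 0, 0], "gripper": 0.025}, {"slide": [0, -0.034, -0.005], "rotation": [0, 0, 0], "gripper": 0.025}, {"slide": [0, -0.034, -0.005], "rotation": [0, 0, 0], "gripper": 0.025}, {"slide": [0, -0.034, -0.005], "rotation": [0, 0, 0], "gripper": 0.025}, {"slide": [0, -0.034, -0.005], "rotation": [0, 0, 0], "gripper": 0.025}, {"slide": [0, -0.034, -0.005], "rotation": [0, 0, 0], "gripper": 0.025}, {"slide": [0, -0.024, -0.004], "rotation": [0, 0, 0], "gripper": 0.025}])

```text
time: 15.62
eef_pos: [0.5333, 0.257, 0.4079]
tool_rot: [-26.8, 89.8, 164.8]
ft_force: [0.2, 0.2, -1.3]
opening: 0.36
```

```bash
python3 -c "
from h import *
goal([.538,.288,.262],-78.4)"
```

```text
t 15.62 grasp [0.5329 0.2571 0.2609] yawY -78.34 down [-0.0029  0.0008 -1.    ] j [14.4 26.4 73.2  0.1 80.6 92.7] F [ 0.2  0.2 -1.3] open 0.0317
slide [-0.0011 -0.0294 -0.0108] rot [0.0604 0.1539 0.0777] slide in goal axes [-0.0011 -0.0294 -0.0108]
```

Call:
send_rows(plan=[{"slide": [0, -0.02, -0.007], "rotation": [0, 0, 0], "gripper": 0.025}, {"slide": [0, -0.009, -0.004], "rotation": [0, 0.1, 0.1], "gripper": 0.025}, {"slide": [0, 0, 0], "rotation": [0, 0, 0], "gripper": 0.025}, {"slide": [0, 0, 0], "rotation": [0, 0, 0], "gripper": 0.025}])

```text
time: 16.12
eef_pos: [0.5365, 0.2905, 0.4073]
tool_rot: [14.1, 89.8, -154.1]
ft_force: [-0.6, -0.7, -0.9]
opening: 0.36
```

```bash
python3 -c "
from h import *
goal([.538,.288,.262],-78.4)
for n,b in(('side',(50,200,270,430)),('top',(80,240,140,300))):
    im=r.read_camera(n)[:,:,::-1];cv2.imwrite(f'pics/{n}13f.png',im);cv2.imwrite(f'pics/{n}13.png',cv2.resize(im[b[0]:b[1],b[2]:b[3]],None,fx=4,fy=4,interpolation=cv2.INTER_CUBIC))"
```

```text
t 16.12 grasp [0.5361 0.2904 0.2603] yawY -78.17 down [-0.0024 -0.0011 -1.    ] j [17.5 28.8 69.6 -0.  81.8 95.6] F [-0.6 -0.7 -0.9] open 0.0317
slide [-0.0017  0.0028 -0.001 ] rot [ 0.2303  0.146  -0.0369] slide in goal axes [-0.0017  0.0028 -0.001 ]
```

View pics/side13.png

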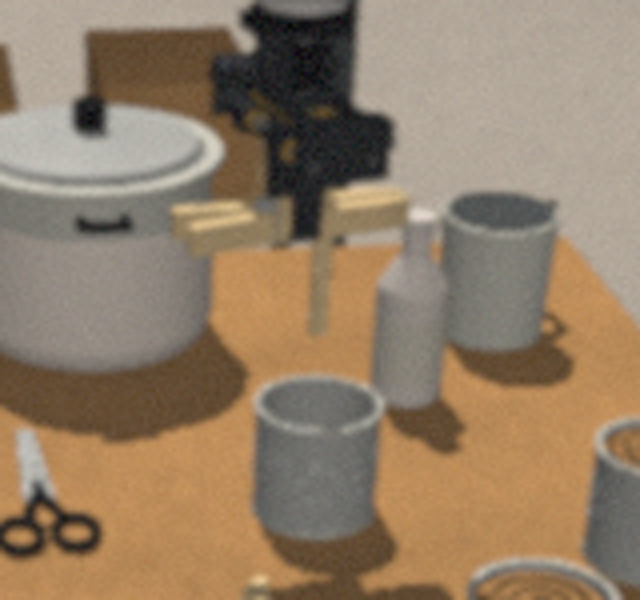

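View pics/top13.png

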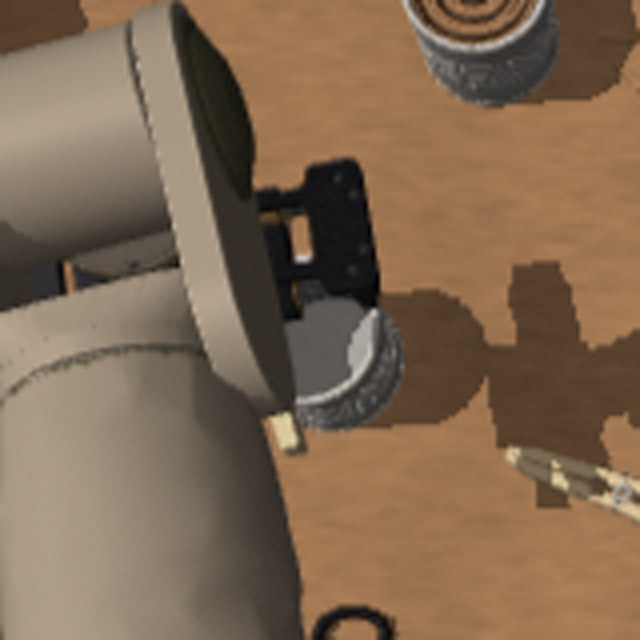

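```bash
python3 -c "
from h import *
w=np.array([.5361+.0252,.2904+.0056]);print(w,proj('side',[*w,.154]),'seen',(349,132.5))
print('tin',proj('side',[.5632,.2935,.095]),'seen',(349.2,150.7))
# tin horizontally from side sides: crop x 254..384 at rim
print(proj('side',[.5632-.0495,.2935,.095]),proj('side',[.5632+.0495,.2935,.095]), (254/4-.5+270,384/4-.5+270))"
```

```text
[0.5613 0.296 ] [349.3752 132.3131] seen (349, 132.5)
tin [349.2041 149.8858] seen (349.2, 150.7)
[333.6839 150.6687] [364.6029 149.1092] (333.0, 365.5)
```

Call:
send_rows(plan=[{"slide": [0.01, 0.004, -0.001], "rotation": [0.2, 0.1, 0], "gripper": 0.025}, {"slide": [0.02, 0, 0], "rotation": [0, 0, 0], "gripper": 0.025}, {"slide": [0.025, 0, 0], "rotation": [0, 0, 0], "gripper": 0.025}])

```text
time: 16.6
eef_pos: [0.5389, 0.2848, 0.3515]
tool_rot: [170.3, 89.8, 1.8]
ft_force: [0.4, -0.4, -0.8]
opening: 0.354
```

```bash
python3 -c "
from h import *
goal([.538,.2865,.122],-78.4)
for n,b in(('side',(50,200,270,430)),):
    im=r.read_camera(n)[:,:,::-1];cv2.imwrite(f'pics/{n}14.png',cv2.resize(im[b[0]:b[1],b[2]:b[3]],None,fx=4,fy=4,interpolation=cv2.INTER_CUBIC))"
```

```text
t 16.6 grasp [0.5393 0.2848 0.2045] yawY -78.52 down [ 0.0029  0.0001 -1.    ] j [16.9 30.9 74.6 -0.  74.3 95.4] F [ 0.4 -0.4 -0.8] open 0.0311
slide [ 0.0825 -0.0018  0.0008] rot [-0.1223 -0.162  -0.0277] slide in goal axes [ 0.0825 -0.0018  0.0005]
```

View pics/side14.png

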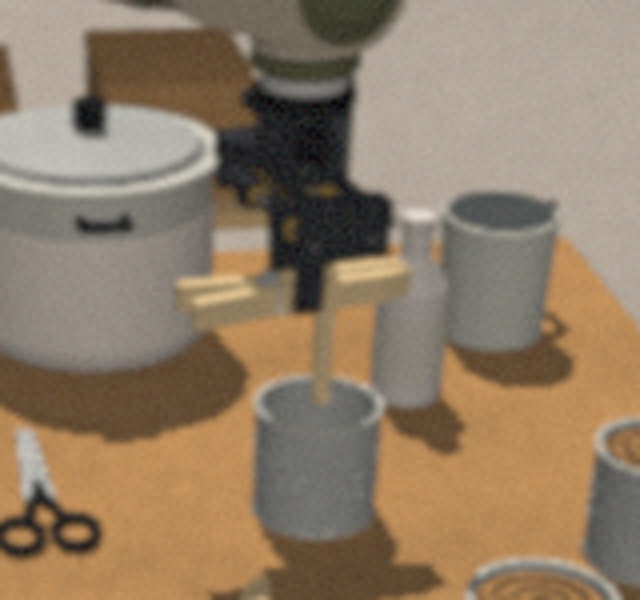

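The foot is over the mouth, at (322,400) in the crop against the mouth centre at (320,405). I'll keep lowering.

Call:
send_rows(plan=[{"slide": [0.02, -0.002, 0.0005], "rotation": [0, -0.1, 0], "gripper": 0.025}, {"slide": [0.02, 0, 0], "rotation": [0, 0, 0], "gripper": 0.025}, {"slide": [0.02, 0, 0], "rotation": [0, 0, 0], "gripper": 0.025}, {"slide": [0.015, 0, 0], "rotation": [0, 0, 0], "gripper": 0.025}, {"slide": [0.004, 0, 0], "rotation": [0, 0, 0], "gripper": 0.025}])

```text
time: 17.27
eef_pos: [0.5378, 0.2843, 0.2657]
tool_rot: [13.3, 89.6, -155.3]
ft_force: [0.4, -0.0, -0.6]
opening: 0.358
```

```bash
python3 -c "
from h import *
goal([.538,.2865,.1175],-78.4)
for n,b in(('side',(50,200,270,430)),('top',(80,240,140,300))):
    im=r.read_camera(n)[:,:,::-1];cv2.imwrite(f'pics/{n}15.png',cv2.resize(im[b[0]:b[1],b[2]:b[3]],None,fx=4,fy=4,interpolation=cv2.INTER_CUBIC))"
```

```text
t 17.27 grasp [0.5369 0.2839 0.1187] yawY -78.68 down [-0.006  -0.0028 -1.    ] j [16.8 35.9 80.1 -0.1 64.4 95.6] F [ 0.4 -0.  -0.6] open 0.0316
slide [ 0.0011 -0.0021 -0.0007] rot [-0.2846  0.3686 -0.0864] slide in goal axes [ 0.0012 -0.0021 -0.0007]
```

View pics/side15.png

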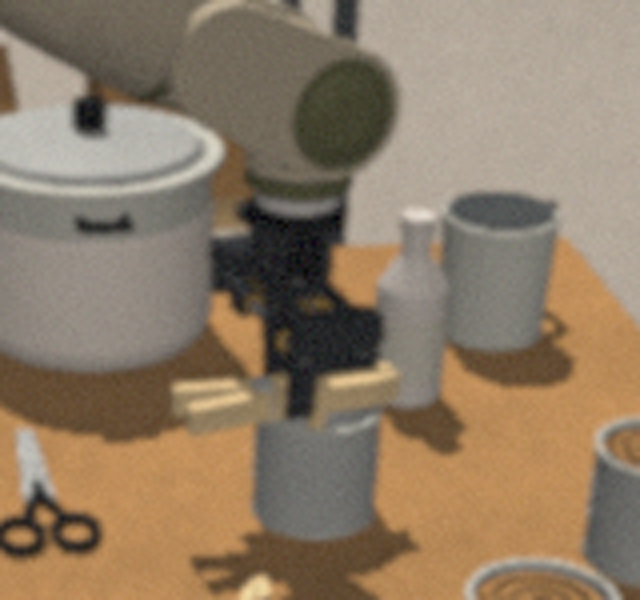

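View pics/top15.png

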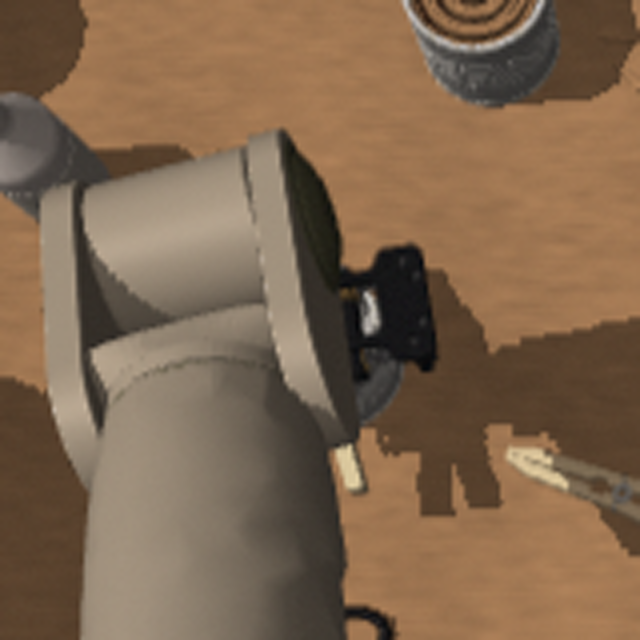

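Call:
send_rows(plan=[{"slide": [0, -0.002, -0.0005], "rotation": [-0.2, 0.3, 0], "gripper": 0.025}, {"slide": [0.001, 0, 0], "rotation": [0, 0, 0], "gripper": 0.025}, {"slide": [0.001, 0, 0], "rotation": [0, 0, 0], "gripper": 0.025}, {"slide": [0, 0, 0], "rotation": [0, 0, 0], "gripper": 0.025}])

```text
time: 17.88
eef_pos: [0.5382, 0.2868, 0.2662]
tool_rot: [162.9, 89.8, -5.6]
ft_force: [-0.0, -0.1, -0.4]
opening: 0.355
```

```bash
python3 -c "
from h import *
goal([.538,.2865,.1170],-78.4)"
```

```text
t 17.88 grasp [0.5388 0.2867 0.1192] yawY -78.45 down [ 0.0037 -0.0004 -1.    ] j [17.1 36.  79.9 -0.1 63.9 95.6] F [-0.  -0.1 -0.4] open 0.0313
slide [0.0022 0.0002 0.0003] rot [-0.0527 -0.2039 -0.063 ] slide in goal axes [0.0022 0.0002 0.0003]
```

Call:
send_rows(plan=[{"slide": [0.0015, 0, 0], "rotation": [0, -0.2, 0], "gripper": 0.025}, {"slide": [0.001, 0, 0], "rotation": [0, 0, 0], "gripper": 0.025}, {"slide": [0, 0, 0], "rotation": [0, 0, 0], "gripper": 0.025}])

```text
time: 18.25
eef_pos: [0.5382, 0.2868, 0.2643]
tool_rot: [102.5, 89.9, -65.9]
ft_force: [0.3, 0.3, 0.2]
opening: 0.355
```

```bash
python3 -c "
from h import *
goal([.538,.2865,.1170],-78.4)"
```

```text
t 18.25 grasp [0.5383 0.2867 0.1173] yawY -78.45 down [ 0.0005 -0.001  -1.    ] j [17.1 36.1 79.9 -0.1 63.9 95.5] F [0.3 0.3 0.2] open 0.0313
slide [0.0003 0.0003 0.0003] rot [-0.05   -0.0139 -0.0624] slide in goal axes [0.0003 0.0003 0.0003]
```

The downward load has gone from about -1.2 N to 0, so the rim is carrying the peg. I'll open gently.

Call:
send_rows(plan=[{"slide": [0.0005, 0, 0], "rotation": [0, 0, 0], "gripper": 0.025}, {"slide": [0, 0, 0], "rotation": [0, 0, 0], "gripper": 0.034}, {"slide": [0, 0, 0], "rotation": [0, 0, 0], "gripper": 0.04}, {"slide": [0, 0, 0], "rotation": [0, 0, 0], "gripper": 0.05}, {"slide": [0, 0, 0], "rotation": [0, 0, 0], "gripper": 0.055}])

```text
time: 18.88
eef_pos: [0.5384, 0.2868, 0.2638]
tool_rot: [123.3, 89.9, -45.1]
ft_force: [0.1, -0.7, 0.5]
opening: 0.622
```

```bash
python3 -c "
from h import *
st()
for n,b in(('side',(50,200,270,430)),):
    im=r.read_camera(n)[:,:,::-1];cv2.imwrite(f'pics/{n}16.png',cv2.resize(im[b[0]:b[1],b[2]:b[3]],None,fx=4,fy=4,interpolation=cv2.INTER_CUBIC))"
```

```text
t 18.88 grasp [0.5385 0.2867 0.1168] yawY -78.45 down [ 0.0009 -0.0009 -1.    ] j [17.1 36.2 79.9 -0.1 63.9 95.5] F [ 0.1 -0.7  0.5] open 0.0548
```

View pics/side16.png

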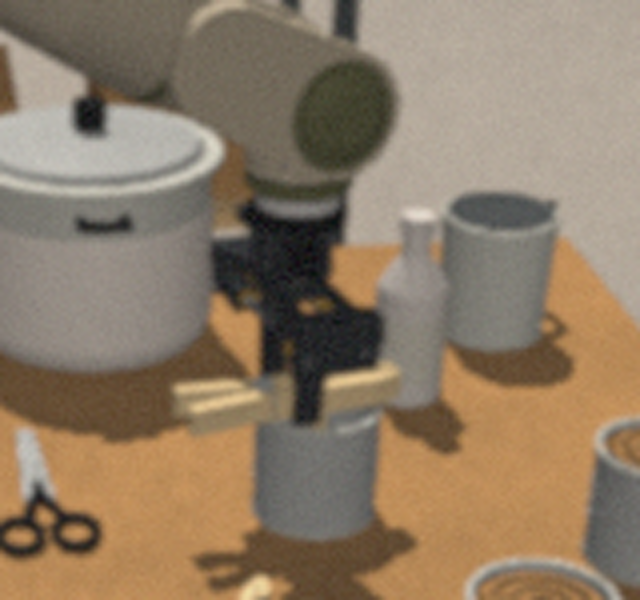

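The peg stays in place. I'll rise straight up, then back away so both cameras can see it.

Call:
send_rows(plan=[{"slide": [0, 0, 0], "rotation": [0, 0, 0], "gripper": 0.055}, {"slide": [-0.008, 0, 0], "rotation": [0, 0, 0], "gripper": 0.055}, {"slide": [-0.02, 0, 0], "rotation": [0, 0, 0], "gripper": 0.055}, {"slide": [-0.03, 0, 0], "rotation": [0, 0, 0], "gripper": 0.055}, {"slide": [-0.04, 0, 0], "rotation": [0, 0, 0], "gripper": 0.055}, {"slide": [-0.03, 0, 0.02], "rotation": [0, 0, 0], "gripper": 0.055}, {"slide": [-0.02, 0, 0.05], "rotation": [0, 0, 0], "gripper": 0.055}, {"slide": [0, 0, 0.06], "rotation": [0, 0, 0], "gripper": 0.055}])

```text
time: 19.92
eef_pos: [0.4095, 0.2601, 0.4189]
tool_rot: [171.8, 89.8, 3.3]
ft_force: [-0.8, 0.3, 0.5]
opening: 0.626
```

Call:
send_rows(plan=[{"slide": [0, -0.01, 0.05], "rotation": [0, 0, 0], "gripper": 0.055}, {"slide": [0, 0.04, 0.0], "rotation": [0, 0, 0], "gripper": 0.055}, {"slide": [0, 0.05, 0], "rotation": [0, 0, 0], "gripper": 0.055}, {"slide": [0, 0.05, 0], "rotation": [0, 0, 0], "gripper": 0.055}, {"slide": [0, 0.05, 0], "rotation": [0, 0, 0], "gripper": 0.055}, {"slide": [0, 0.05, 0], "rotation": [0, 0, 0], "gripper": 0.055}])

```text
time: 20.68
eef_pos: [0.401, 0.0205, 0.424]
tool_rot: [174.1, 89.2, 6.1]
ft_force: [0.7, 0.2, 1.2]
opening: 0.627
```

```bash
python3 -c "
from h import *
st()
for n,b in(('side',(110,210,290,410)),('top',(110,220,160,280))):
    im=r.read_camera(n)[:,:,::-1];cv2.imwrite(f'pics/{n}17f.png',im);cv2.imwrite(f'pics/{n}17.png',cv2.resize(im[b[0]:b[1],b[2]:b[3]],None,fx=5,fy=5,interpolation=cv2.INTER_CUBIC))"
```

```text
t 20.68 grasp [0.403  0.0207 0.277 ] yawY -78.01 down [ 0.0136  0.0015 -0.9999] j [-14.    0.9 103.1   0.3  75.2  64. ] F [0.7 0.2 1.2] open 0.0553
```

View pics/side17.png

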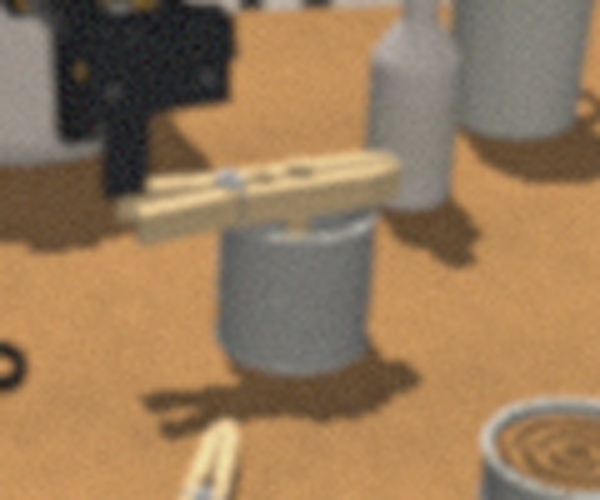

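View pics/top17.png

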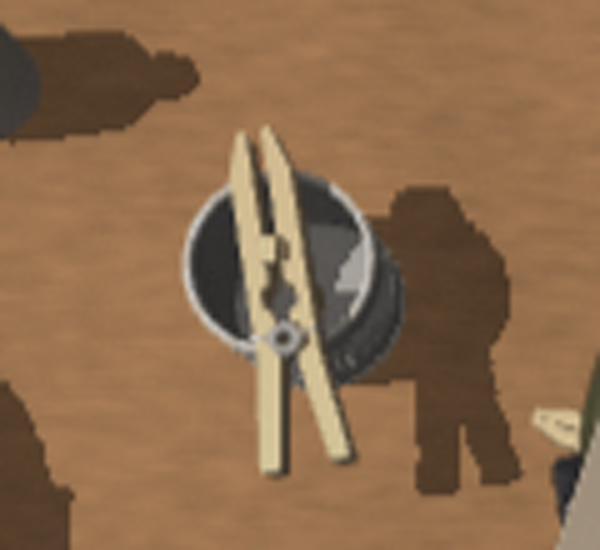

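View pics/top17f.png

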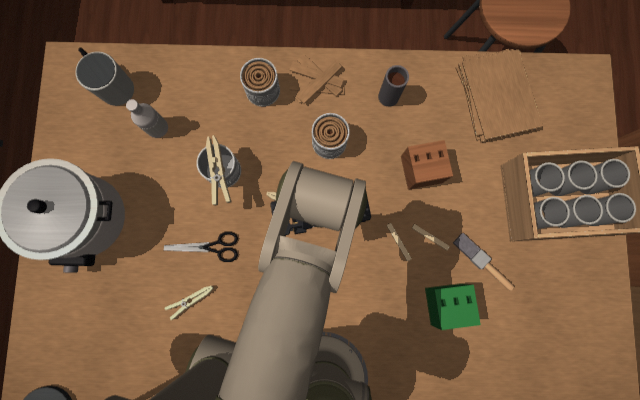

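```bash
python3 -c "
from h import *
t=lambda u,v:(u/5-.5+160,v/5-.5+110); s=lambda u,v:(u/5-.5+290,v/5-.5+110)
w=onz('top',t(267,247),.125);c=onz('top',t(280,262),.095);print('wick',w,'tin',c,'off',np.linalg.norm((w-c)[:2]))
print('tin axis proj at top crop; coil-tip pitch:')
tip=tri(t(254,130),s(395,165));co=tri(t(283,338),s(230,180));print(tip,co)
h1=tri(t(272,472),s(125,208));print('handles',h1,tri(t(342,462),s(140,222)))
f=proj('top',[w[0],w[1],.01]);print('foot if upright, top crop',(f-[160,110]+.5)*5)
a=cv2.imread('pics/top17f.png').astype(int);b=cv2.imread('pics/top0.png').astype(int);print('packed diff',np.abs(a-b)[105:165,308:352].mean(), 'ref',np.abs(a-b)[60:110,235:285].mean())
"
```

```text
wick [0.5632 0.2925 0.125 ] tin [0.5632 0.2931 0.095 ] off 0.0006180731369720706
tin axis proj at top crop; coil-tip pitch:
(array([0.6284, 0.3066, 0.1112]), np.float64(2.4810018484663825)) (array([0.5171, 0.2834, 0.1176]), np.float64(0.3626731438180791))
handles (array([0.4515, 0.2898, 0.0986]), np.float64(1.9823893795298817)) (array([0.4558, 0.2519, 0.1077]), np.float64(1.3314194167523337))
foot if upright, top crop [317.3567 300.7118]
packed diff 2.206439393939394 ref 2.0664
```

```bash
python3 -c "
import cv2
a=cv2.imread('pics/top17f.png')[140:190,190:245];b=cv2.imread('pics/side17f.png')[130:190,320:380]
cv2.imwrite('pics/z.png',cv2.hconcat([cv2.resize(a,(400,400),interpolation=cv2.INTER_CUBIC),cv2.resize(b,(400,400),interpolation=cv2.INTER_CUBIC)]))"
```

```text
(no output)
```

View pics/z.png

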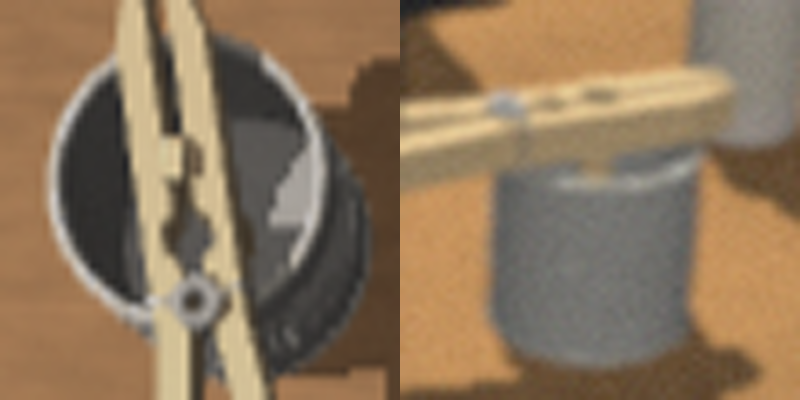

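A brownish bit of the wick's foot shows at (248,240) in the zoom, and a straight-hanging wick projects to (243,241), so it is upright. Handing in.

```bash
python3 -c "
from h import *
st(); print(r.finish_job())"
```

```text
t 20.77 grasp [0.4036 0.0188 0.2767] yawY -78.32 down [ 0.0132  0.0007 -0.9999] j [-14.2   1.  103.1   0.2  75.2  64.1] F [0.1 0.5 0.1] open 0.0548
the job is handed in; nothing more can be done
None
```

The job is done and handed in at 20.8 s of the 58 s allowed; no verdict is reported. I squeezed the largest peg open, lowered it flat round the wick on the wooden block and let it shut and go. Then I pinched the shut jaws (31.5 mm), lifted the wick clear and laid the peg across the empty tin.

**Last checks:**
- **Centring:** the wick's top measures about 0.6 mm from the tin's axis.
- **Upright:** the wick's foot shows within about 5 px (in the 8× zoom) of where a straight-hanging wick would project.
- **Resting on the rim:** the peg lies across both sides of the rim, and the load on the gripper dropped to zero before I released it.
- **Tins:** the empty tin stands upright, and the packed tin's image is unchanged.
- **Robot:** the arm is clear of everything.

**Disagreements:**
- **Side camera:** it read y about 2–5 mm lower than the top camera for the block and the tin. I mainly used the top view.
- **Peg level:** triangulating the peg's top gave 99–118 mm, against 117 mm expected. The scatter came from blurred handle ends, so I judged level by eye.
- **Bite force:** I could not measure it.
- **First two move calls:** they were refused because rows lacked a gripper value, and nothing moved.

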